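# Clamp an offcut in a sloping drilling cradle and pin its sprung arm

## Task

Load the sloping drilling cradle: set the 160 mm long offcut flat on its bed, flush against the two front stops and the end stop. Then take the locking pin out of its parking hole, put it down through the eye of the sprung clamp arm, swing the arm over with it against the spring until the eye stands over the locking hole in the bed, and push the pin fully home so that the arm stays pinned with its plunger pressing on the offcut. Leave the other offcut, the pincers and the pencil where they are.

Things in the scene. Friction and masses are not known exactly. Their poses are not given: they have to be found in the camera images.
- cradle_bed: Sloping plywood bed of the drilling cradle (fixed to the bench), 260 x 280 x 18 mm, rising 30 degrees away from the robot. Origin: nest point on the bed's surface, 62 mm above the bench, where the centre of the offcut's underside belongs. x up the slope, y level to the left, z square out of the bed (30 degrees from vertical). The bed covers x -55 to 205, y -140 to 140 mm.
- offcut_0: The work: loose wooden offcut, 50 x 160 x 20 mm (x, y, z), about 0.1 kg, flat on the bench left of the green vice (140 mm high; carry the work over it). Origin: centre of its underside. It lies in the nest with its length along the bed's y; either end may lead.
- offcut_1: Another loose offcut, shorter and wider, 60 x 120 x 18 mm, near the work; must stay where it is. Origin: centre of its underside.
- pincers: Loose pair of pincers, 61 x 201 x 16 mm, lying on the bench in front of the tool chest; must stay where it is. Origin: its middle, at the bench.
- pencil_flat: Loose flat carpenter's pencil, 163 mm long, 8 mm thick, on the bench at the left; must stay where it is. Origin: its middle, at the bench.
- locking_pin: Loose steel pin, 0.07 kg: dark round knob 24 mm across, 38 mm high; below it a shank 10 mm across, 34 mm long, whose last 9 mm taper to 5 mm. Origin: centre of the knob's flat underside, where the shank begins; z along the pin towards the knob's top. It starts in the parking block, knob on the block, so its axis leans with the bed, give or take 3 degrees.
- pin_tip (a point): Tip of the locking pin's nose, 34 mm below the knob's underside.
- front_stop (a point): Middle between the two front stops, on the bed, in line with their working faces: (-25, 0, 0) mm in the bed's frame. The stops are wooden blocks 16 mm high and 26 mm wide, centred at y = 58 and y = -58; the 90 mm gap between them leaves room for a finger.
- end_stop (a point): Foot of the end stop's working face: (0, -80, 0) mm in the bed's frame. A wooden block 16 mm high, from x = -18 to 18; it meets the right end of the offcut.
- parking_hole (a point): Mouth of the parking hole, 11.5 mm across, square through a wooden block (36 x 36 mm, 16 mm high) and the bed below it; at (165, 105, 16) mm in the bed's frame.
- lock_hole (a point): Mouth of the locking hole, 12.5 mm across, right through the 18 mm bed, at (75, -65, 0) mm in the bed's frame; axes as the bed's.
- clamp_pivot (a point): Pivot of the clamp arm on the bed, at (75, 105, 0) mm in the bed's frame, axis along the bed's z, bolt head 37 mm high. Near it two steel posts: the arm's rest post, 20 mm high, at (121, 63), and the spring's post, 23 mm high, at (108, 130).
- clamp_arm (a joint): Angle q of the sprung arm, rad: 0 open (rests on its post, up the slope), grows as it swings down the slope, clockwise seen from above; 0.55 eye over the locking hole, 0.575 end. The eye is at (75 + 170 sin(0.55-q), 105 - 170 cos(0.55-q)) mm in the bed's frame. A spring drives it back to 0: 1 N at the eye when open, 4 N at 0.55, plus about 3 N once the plunger presses on the work.
- clamp_eye (a point): Centre of the eye near the free end of the arm, on the arm's top face, 170 mm from the pivot: a through hole 12.5 mm across along the bed's z. The arm is an aluminium bar 22 mm wide (34 at the eye), 6 to 16 mm above the bed. The pin is home when its knob sits on this face: 16 mm down to the bed and 18 mm through it make the 34 mm of the shank.
- clamp_plunger (a joint): How far the arm's spring plunger is pushed in, m: 0 is out, 0.012 the limit; 2 N to start, 4.5 N at 0.006. With the arm pinned over the seated offcut it reads about 0.003 to 0.006.
- plunger_tip (a point): Face of the plunger's 17 mm rubber pad, 105 mm from the pivot along the arm, 11 mm above the bed. With the arm at 0.55 and an empty nest it would stand at x = 19, y = 0 mm in the bed's frame; the edge of the seated offcut is at x = 25.

How it is judged:
By the outcome, as a careful person would: the job done as asked, in the order asked, and still so for the second after the job is handed in, with the robot touching nothing.
It also fails if it takes over 56 s, if anything falls off the work surface, if the arm or the gripper's body presses on something with over 40 N, if the wrist force passes 120 N, or if a joint passes its speed limit or range.

## Robot

A 7-joint arm with a two-finger parallel gripper is mounted at the origin on a cart in front of the work surface, level with it; the furniture and walls round the work are solid. World frame = base frame: x ahead of the robot, y to its left, z up, the work surface at z = 0. Lengths are in m, angles in rad, forces in N, time in s.
With the tool pointing down it reaches from about 0.425 to 0.975 m from the base axis. Payload 16.7 kg.
Tool frame: the origin (TCP) lies on the front face of the gripper's body, between the roots of the fingers; the fingertips stand 73 mm ahead of it and the grasp point (between the pads) lies 54 mm ahead of it (nose_length is the distance from the TCP to the fingertips, in m); z points along the fingers, y is the direction in which the jaws open and shut (so a half turn about z gives the same grasp; the last joint's range is limited). The gripper opens to 85 mm and grips with 20 to 120 N. Pads are 22 mm wide; open, the fingers measure 114 mm over their backs; the gripper's body (76 mm by 85 mm) begins 54 mm behind the grasp point. The pads swing forward as they close: fully open they stand 13 mm farther back than shut.
Start: joints at [-1.409, 0.426, 0.074, 1.606, -0.034, 1.111, -0.067], TCP at [0.207, 0.642, 0.304] pointing down, gripper open.
Joint ranges: [-2.85, 2.85], [-0.5, 2.14], [-1.23, 1.37], [0.21, 2.46], [-1.02, 4.16], [0.16, 2.05], [-2.73, 2.73]. Speed limits (rad/s): [1.89, 1.89, 2.39, 2.39, 3.01, 3.01, 3.01].

## Interface

Orientations are given as [roll, pitch, yaw] about the fixed x, y, z axes, in that order (R = Rz(yaw) Ry(pitch) Rx(roll)).
In Python, from cell import * gives the robot as it stands.
- The arm moves only by the tool step_arm, never from a script. Its argument "commands" is text: rows parted by semicolons, each of 7 numbers parted by spaces: the turn, a rotation vector about the tool's x, y, z in degrees, then the shift along the tool's x, y, z in m, then the finger opening in m, from 0 to 0.0854. A call has 1 to 20 rows; each row shifts and turns the commanded pose from where the row before left it, along the tool's axes as they then stand; what a row does not reach is not made up. A row lasts 1/8 s, in which the tool goes at most 62.5 mm and 10.7 degrees, less where a joint would pass 70% of its speed; a pose out of reach is approached as far as the arm can. A call with a gripper value outside its range is refused whole. The fingers move at their own pace and stop on an object; "grip_force" is the grip in N (left out, the last holds). Time passes only in rows, so rows that do not move let the fingers close. It gives the time, the measured TCP pose, the force and the opening at its end, in the units of the state.
- observe(): the state, without advancing time (a new reading comes with each control period).
- snapshot(name): name is "scene" or "top" or "wrist"; returns a dict with "pixels" (420x560x3 uint8, red, green, blue), "mtx" (3x3 intrinsics, pixels), "view" (4x4, takes a point from world to camera coordinates). Camera axes: x right, y up, looking along -z (the intrinsics and any distortion apply to the point x, -y, -z); pixel columns grow to the right and rows downward; lengths in m; the calibration is good to about 2 mm. A picture is of the moment at which its call begins. There is no depth.
- sign_off(): hands the job in, once; it reports no verdict.
The state is a dict: "t": time; "joint_positions": joint angles; "joint_velocities": joint speeds; "tau": joint torques, N m; "ee_pos": TCP position; "ee_rot": TCP orientation; "contact_force": force on the tool from outside, world axes, zero at the start; "wrist_torque": the same for the moment, N m; "width": opening from 0.0 (shut) to 1.0 (fully open).
Only numpy, scipy, OpenCV 4.12 (cv2) and the standard library are available. Lean on these libraries where they do the work, as an engineer would, in place of code of your own. Each camera call takes 0.05 s, during which the arm holds its last target.

## Working session

There is one attempt and no reset: what is moved stays moved. The work goes in short steps, Python scripts to look and compute and a tool call to move; the robot and the scene stay as the last step left them, time stands still between calls to the robot, and variables do not carry over. Pictures are saved under pics/ and viewed, and the job is handed in when it is done.

Besides the shell and the picture viewer there is one more tool, called after "Emit:" in YAML: its name, and indented under it one key for each argument. step_arm: Moves the arm, as the interface text tells. Its arguments: {"type":"object","properties":{"commands":{"type":"string"},"grip_force":{"type":"number"}},"required":["commands"]}

```bash
ls -la; mkdir -p pics; cat > h.py <<'E'
from cell import *
import numpy as np, cv2
from scipy.spatial.transform import Rotation as R
def snap(n,f):
    s=snapshot(n); cv2.imwrite('pics/'+f,s['pixels'][:,:,::-1]); np.savez('pics/'+f+'.npz',**{k:np.array(v) for k,v in s.items()}); return s
def load(f): return dict(np.load('pics/'+f+'.npz'))
def ray(s,u,v):
    K=np.array(s['mtx']);V=np.array(s['view']); d=np.linalg.inv(K)@[u,v,1]; d=np.array([d[0],-d[1],-d[2]])
    Rw=V[:3,:3].T; return -Rw@V[:3,3], Rw@d/np.linalg.norm(d)
def onplane(s,u,v,p0,n):
    o,d=ray(s,u,v); n=np.array(n,float); return o+d*(n@(np.array(p0)-o))/(n@d)
def onz(s,u,v,z): return onplane(s,u,v,[0,0,z],[0,0,1])
def proj(s,p):
    K=np.array(s['mtx']);V=np.array(s['view']); c=V[:3,:3]@np.array(p)+V[:3,3]; c=np.array([c[0],-c[1],-c[2]]); q=K@c; return q[:2]/q[2]
E
python3 - <<'E'
from h import *
for n in ('scene','top','wrist'):
    s=snap(n,n+'0.png'); print(n,[k for k in s],np.round(s['mtx'],1).tolist(),np.round(s['view'],3).tolist())
print(observe())
E
```

```text
total 12
drwxr-xr-x  3 agent agent 4096 Dec  7 05:12 .
drwxr-xr-x 23 root  root  4096 Dec  7 05:12 ..
drwxr-xr-x  2 agent agent 4096 Dec  7 05:12 pics
scene ['pixels', 'mtx', 'view'] [[542.1, 0.0, 284.7], [0.0, 542.1, 207.1], [0.0, 0.0, 1.0]] [[-0.654, -0.757, 0.001, 0.364], [0.474, -0.409, 0.78, -0.309], [-0.59, 0.511, 0.626, -1.581], [0.0, 0.0, 0.0, 1.0]]
top ['pixels', 'mtx', 'view'] [[472.5, 0.0, 278.1], [0.0, 472.5, 207.6], [0.0, 0.0, 1.0]] [[0.018, -1.0, 0.011, 0.045], [0.997, 0.019, 0.069, -0.515], [-0.07, 0.009, 0.998, -1.366], [0.0, 0.0, 0.0, 1.0]]
wrist ['pixels', 'mtx', 'view'] [[298.6, 0.0, 281.0], [0.0, 298.6, 207.6], [0.0, 0.0, 1.0]] [[0.307, 0.952, -0.001, -0.674], [-0.919, 0.296, -0.26, 0.033], [-0.247, 0.081, 0.966, -0.379], [0.0, 0.0, 0.0, 1.0]]
{'t': 0.15, 'joint_positions': array([-1.40850606,  0.42663591,  0.0738836 ,  1.60643299, -0.03411454,
        1.11076352, -0.06711117]), 'joint_velocities': array([ 0.00075282, -0.00127817,  0.0023512 , -0.00154094, -0.00114073,
       -0.00042193, -0.00087849]), 'tau': array([ 3.83903651e-03, -9.50315809e+01,  3.76372620e+00, -4.63763022e+01,
        1.93801388e-02,  7.71982101e-03,  1.40614611e-04]), 'ee_pos': array([0.20702429, 0.64223522, 0.30335242]), 'ee_rot': array([-3.14061514e+00,  6.45675350e-05,  2.82972867e+00]), 'contact_force': array([ 0.73100423,  0.11287013, -0.36872506]), 'wrist_torque': array([-0.00549887,  0.01155002,  0.00750216]), 'width': 0.999508692685587}
```

View pics/scene0.png

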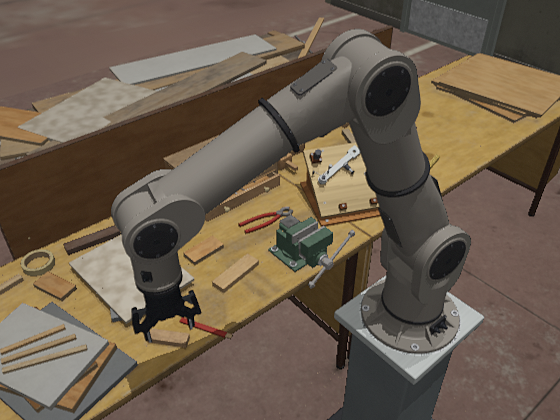

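View pics/top0.png

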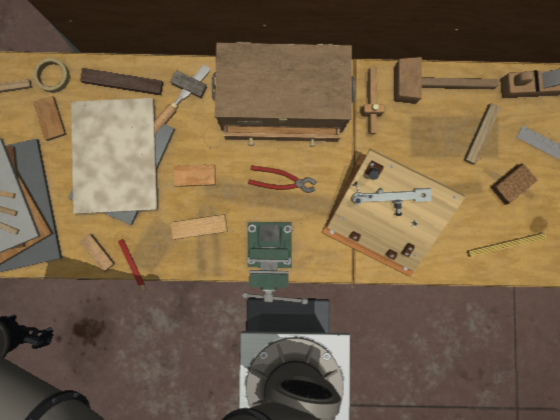

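View pics/wrist0.png

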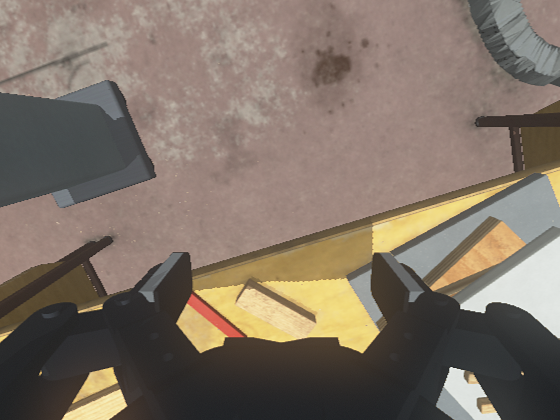

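The top view shows the work at about (199,226), the other offcut at (194,175), the pincers at (285,180) and the pencil at (131,262). The cradle is around (395,212), yawed, with the pin knob at about (374,170). I'll zoom in next.

```bash
python3 - <<'E'
from h import *
a=cv2.imread('pics/top0.png'); cv2.imwrite('pics/t_c.png',cv2.resize(a[140:280,315:470],None,fx=5,fy=5,interpolation=cv2.INTER_CUBIC)[:600*2:])
cv2.imwrite('pics/t_c.png',cv2.resize(a[140:280,315:470],(664,600),interpolation=cv2.INTER_CUBIC))
cv2.imwrite('pics/t_o.png',cv2.resize(a[150:260,150:300],(800,587),interpolation=cv2.INTER_CUBIC))
a=cv2.imread('pics/scene0.png'); cv2.imwrite('pics/s_c.png',cv2.resize(a[135:235,280:400],(720,600),interpolation=cv2.INTER_CUBIC))
E
```

```text
(no output)
```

View pics/t_c.png

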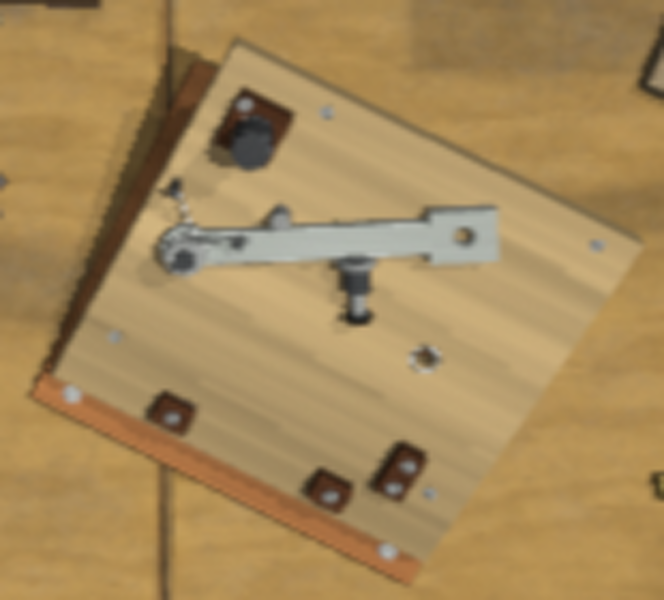

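View pics/t_o.png

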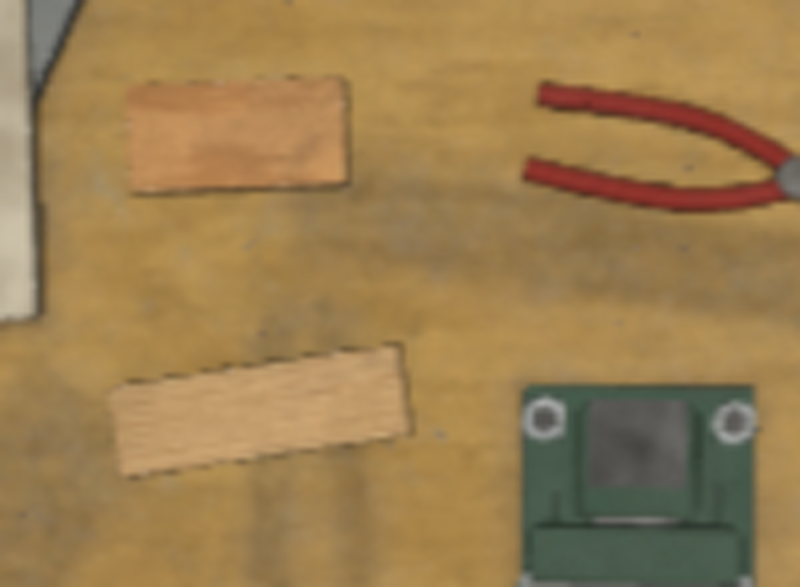

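View pics/s_c.png

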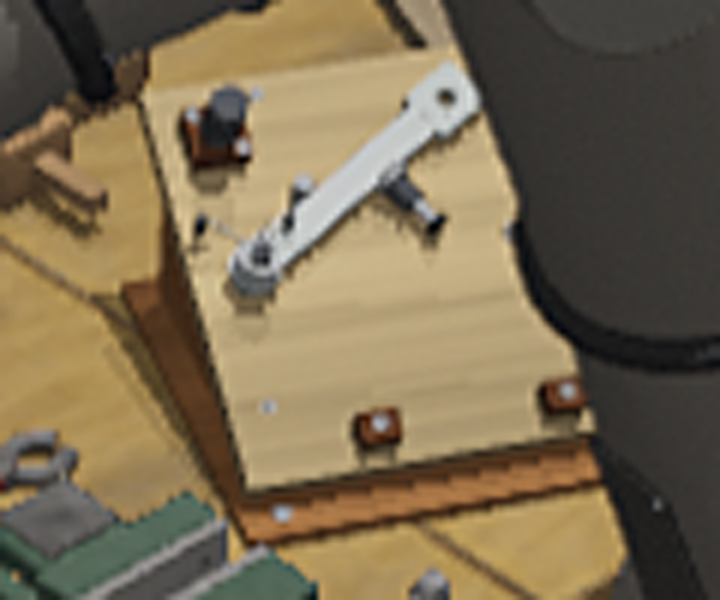

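```bash
cat >> h.py <<'E'
def Rbed(psi): return R.from_euler('z',psi).as_matrix()@R.from_euler('y',-np.pi/6).as_matrix()
E
python3 - <<'E'
from h import *
from scipy.optimize import least_squares
s=load('top0.png')
B=[(75,-65,0),(163.9,-39.9,16),(205,140,0),(205,-140,0),(75,105,37)]
C=[(425,358),(464,236),(238,40),(640,240),(182,260)]
uv=np.array([(315+(a+.5)/4.284-.5,140+(b+.5)/4.286-.5) for a,b in C]); Bm=np.array(B)/1000
sc=load('scene0.png'); C2=[(445,98),(143,93)]; uv2=np.array([(280+(a+.5)/6-.5,135+(b+.5)/6-.5) for a,b in C2]); B2=Bm[[1,2]]
def res(p,k=0):
    w=Bm@Rbed(p[2]).T+[p[0],p[1],.062]; w2=B2@Rbed(p[2]).T+[p[0],p[1],.062]
    r1=[proj(s,a)-b for a,b in zip(w,uv)]; r2=[proj(sc,a)-b for a,b in zip(w2,uv2)]
    return np.ravel(r1+r2)
f=least_squares(res,[.45,-.27,-.45],loss='soft_l1'); print(f.x,np.degrees(f.x[2])); print(np.round(f.fun.reshape(-1,2) if 0 else res(f.x).reshape(-1,2),2))
R0=Rbed(f.x[2]);o=np.array([f.x[0],f.x[1],.062])
for n,p in dict(pivot=(75,105,0),lock=(75,-65,0),eye=(163.9,-39.9,16),park=(165,105,16),knobtop=(165,105,54)).items():
    w=o+R0@(np.array(p)/1000); print(n,w.round(4),np.hypot(*w[:2]).round(3),proj(s,w).round(1),proj(sc,w).round(1))
for nm,c,z in (('off0',[(112,388),(400,346),(412,435),(122,476)],.02),('off1',[(127,83),(346,77),(349,187),(132,194)],.018)):
    q=np.array([onz(s,150+(a+.5)/5.333-.5,150+(b+.5)/5.336-.5,z) for a,b in c]);print(nm,q.round(4).tolist(),q.mean(0),[np.linalg.norm(q[i]-q[(i+1)%4]).round(4) for i in range(4)],np.degrees(np.arctan2(*(q[0]+q[3]-q[1]-q[2])[[1,0]])))
E
```

```text
[ 0.44307151 -0.23175831 -0.44460169] -25.473800622710762
[[-0.26 -0.39]
 [-0.23 -0.32]
 [-0.94  0.19]
 [ 0.82  0.7 ]
 [ 0.23 -0.02]
 [ 0.36 -0.42]
 [-0.12 -0.35]]
pivot [ 0.5469 -0.1649  0.0995] 0.571 [358.2 195.3] [321.5 180.4]
lock [ 0.4738 -0.3184  0.0995] 0.571 [413.6 222.8] [366.2 173.1]
eye [ 0.5468 -0.3254  0.1578] 0.636 [422.7 194.4] [354.1 150.5]
park [ 0.61   -0.195   0.1584] 0.64 [373.7 169.7] [316.1 156. ]
knobtop [ 0.5929 -0.1868  0.1913] 0.622 [373.2 174.3] [318.1 151.1]
off0 [[0.4652, 0.3672, 0.02], [0.4911, 0.2108, 0.02], [0.4426, 0.203, 0.02], [0.4174, 0.3601, 0.02]] [0.45405277 0.28530221 0.02      ] [np.float64(0.1585), np.float64(0.0491), np.float64(0.1591), np.float64(0.0483)] 99.26116334990243
off1 [[0.6334, 0.3651, 0.018], [0.6391, 0.2447, 0.018], [0.5782, 0.2414, 0.018], [0.572, 0.3603, 0.018]] [0.60565573 0.30287684 0.018     ] [np.float64(0.1206), np.float64(0.0611), np.float64(0.1191), np.float64(0.0616)] 92.85920496712885
```

```bash
cat >> h.py <<'E'
PSI=-0.4446; OB=np.array([.4431,-.2318,.062])
def bed(p): return OB+Rbed(PSI)@(np.array(p)/1000.)
def cur():
    o=observe(); return np.array(o['ee_pos']),R.from_euler('xyz',o['ee_rot']).as_matrix(),o
def Rdown(az): # tool down, jaw y at azimuth az deg
    a=np.radians(az); y=np.array([np.cos(a),np.sin(a),0]); z=np.array([0,0,-1.]); return np.c_[np.cross(y,z),y,z]
def RbedTool(): # square to bed, jaw y along bed x
    B=Rbed(PSI); y=B[:,0]; z=-B[:,2]; return np.c_[np.cross(y,z),y,z]
def delta(P,Rt):
    p,Rc,o=cur(); rv=np.degrees(R.from_matrix(Rc.T@Rt).as_rotvec())
    print('rotvec deg',rv.round(2),'shift now',(Rc.T@(P-p)).round(4),'shift after rot',(Rt.T@(P-p)).round(4),'|w|',np.linalg.norm(P-p).round(3))
def show():
    p,Rc,o=cur(); print('t',round(o['t'],2),'p',p.round(4),'q',np.round(o['joint_positions'],2),'F',np.round(o['contact_force'],1),'w',round(o['width']*85.4,1))
    print('bed',((p-OB)@Rbed(PSI)*1000).round(1),'z in bed',(Rbed(PSI).T@Rc[:,2]).round(3),'y in bed',(Rbed(PSI).T@Rc[:,1]).round(3))
E
python3 - <<'E'
from h import *
show(); delta(np.array([.454,.285,.16]),Rdown(9.26))
E
```

```text
t 0.15 p [0.207  0.6422 0.3034] q [-1.41  0.43  0.07  1.61 -0.03  1.11 -0.07] F [ 0.7  0.1 -0.4] w 85.4
bed [-389.5  687.5  503.5] z in bed [-0.5   -0.001 -0.866] y in bed [-0.115  0.991  0.065]
rotvec deg [-5.000e-02  3.000e-02  6.287e+01] shift now [-0.3447 -0.2641  0.1436] shift after rot [-0.3923  0.1863  0.1434] |w| 0.457
```

Emit:
step_arm:
  commands: "0 0 10.5 0 0 0 0.0854;0 0 10.5 0 0 0 0.0854;0 0 10.5 0 0 0 0.0854;0 0 10.5 0 0 0 0.0854;0 0 10.5 0 0 0 0.0854;0 0 10.4 0 0 0 0.0854;0 0 0 -0.039 0.0186 0.0143 0.0854;0 0 0 -0.039 0.0186 0.0143 0.0854;0 0 0 -0.039 0.0186 0.0143 0.0854;0 0 0 -0.039 0.0186 0.0143 0.0854;0 0 0 -0.039 0.0186 0.0143 0.0854;0 0 0 -0.039 0.0186 0.0143 0.0854;0 0 0 -0.039 0.0186 0.0143 0.0854;0 0 0 -0.039 0.0186 0.0143 0.0854;0 0 0 -0.039 0.0186 0.0143 0.0854;0 0 0 -0.039 0.0186 0.0143 0.0854;0 0 0 0 0 0 0.0854"
  grip_force: 40

```text
t: 2.28
ee_pos: [0.4545, 0.2839, 0.16]
ee_rot: [-3.141, 0.002, 1.727]
contact_force: [0.1, 1.1, 0.5]
width: 1.0
```

```bash
python3 - <<'E'
from h import *
show(); delta(np.array([.454,.285,.074]),Rdown(9.26)); snap('wrist','w1.png')
E
```

```text
t 2.27 p [0.4545 0.2839 0.16  ] q [-0.98  0.4   0.37  2.06 -0.21  0.72 -0.32] F [0.1 1.1 0.5] w 85.4
bed [-134.2  470.5  190.7] z in bed [-0.5   -0.002 -0.866] y in bed [ 0.714  0.565 -0.413]
rotvec deg [-0.06  0.11 -0.32] shift now [ 0.0013 -0.0003  0.086 ] shift after rot [ 0.0011 -0.0003  0.086 ] |w| 0.086
```

View pics/w1.png

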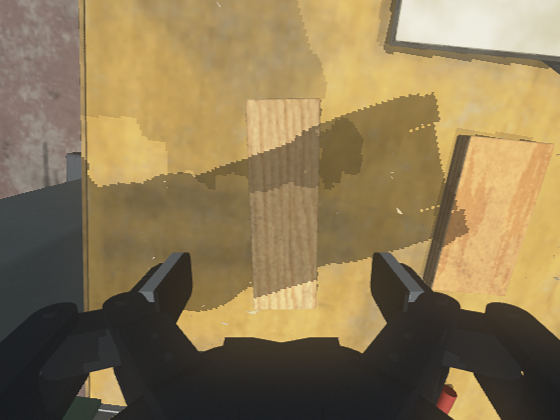

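```bash
python3 - <<'E'
from h import *
s=load('w1.png')
q=np.array([onz(s,*c,.02) for c in [(247,99),(320,98),(317,308),(255,309)]]);print(q.round(4),q.mean(0),[np.linalg.norm(q[i]-q[(i+1)%4]).round(4) for i in range(4)])
E
```

```text
[[0.4184 0.3625 0.02  ]
 [0.4662 0.3706 0.02  ]
 [0.4939 0.214  0.02  ]
 [0.4448 0.2053 0.02  ]] [0.4558056  0.28807548 0.02      ] [np.float64(0.0485), np.float64(0.1591), np.float64(0.0499), np.float64(0.1594)]
```

Emit:
step_arm:
  commands: "0 0 -0.3 0.0005 0 0.026 0.0854;0 0 0 0.0005 0 0.026 0.0854;0 0 0 0.0005 0.0003 0.022 0.0854;0 0 0 0 0 0.012 0.0854;0 0 0 0 0 0 0.07;0 0 0 0 0 0 0.04;0 0 0 0 0 0 0.04;0 0 0 0 0 0 0.04;0 0 0 0 0 0 0.04;0 0 0 0 0 0 0.04"
  grip_force: 40

```text
t: 3.58
ee_pos: [0.4536, 0.2893, 0.0759]
ee_rot: [3.14, -0.001, 1.737]
contact_force: [-3.0, -0.2, 8.5]
width: 0.576
```

```bash
python3 - <<'E'
from h import *
show(); snap('wrist','w2.png')
E
```

```text
t 3.58 p [0.4536 0.2893 0.0759] q [-0.92  0.54  0.3   2.09 -0.29  0.55 -0.25] F [-3.  -0.2  8.5] w 49.2
bed [-178.9  474.9  119.3] z in bed [-0.5    0.002 -0.866] y in bed [ 0.71   0.574 -0.409]
```

View pics/w2.png

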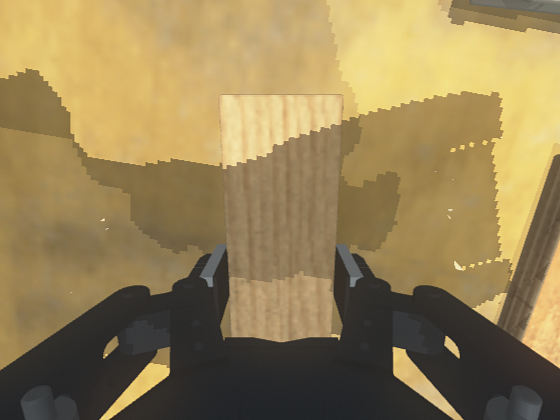

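Emit:
step_arm:
  commands: "0 0 0 0 0 0 0.056;0 0 0 0 0 -0.003 0.056;0 0 0 0 0 -0.002 0.04;0 0 0 0 0 0 0.04;0 0 0 0 0 0 0.04;0 0 0 0 0 0 0.04"
  grip_force: 40

```text
t: 4.38
ee_pos: [0.4532, 0.2888, 0.0798]
ee_rot: [-3.141, 0.0, 1.737]
contact_force: [-0.7, 0.8, -1.1]
width: 0.574
```

```bash
python3 - <<'E'
from h import *
show(); 
E
```

```text
t 4.38 p [0.4532 0.2888 0.0798] q [-0.93  0.54  0.3   2.09 -0.29  0.56 -0.25] F [-0.7  0.8 -1.1] w 49.0
bed [-177.1  474.3  122.8] z in bed [-0.5   -0.    -0.866] y in bed [ 0.709  0.574 -0.41 ]
```

```bash
python3 - <<'E'
from h import *
Rd=Rdown(np.degrees(PSI)); delta(np.array([.46,.285,.30]),Rd)
p,_,_=cur()
A=bed((45,8,150));N=bed((6,6,100)); print(A,N)
print('mid', Rd.T@(np.array([.50,.0,.30])-[p[0],p[1],.30]), 'to A',Rd.T@(np.array([A[0],A[1],.30])-[.50,0,.30]), Rd.T@(np.array([A[0],A[1],.30])-[p[0],p[1],.30]))
print('tilt',np.degrees(R.from_matrix(Rd.T@RbedTool()).as_rotvec()))
E
```

```text
rotvec deg [-1.000e-02  1.000e-02  3.501e+01] shift now [-0.0049  0.006  -0.2202] shift after rot [-0.0005  0.0077 -0.2202] |w| 0.22
[ 0.41401454 -0.20908184  0.21440381] [ 0.40523244 -0.20711331  0.15160254]
mid [-0.24060298  0.16643692  0.        ] to A [-0.22573756  0.01229924  0.        ] [-0.46634054  0.17873616  0.        ]
tilt [-3.00000000e+01 -6.73548148e-16 -5.27721643e-17]
```

Emit:
step_arm:
  commands: "0 0 0 0 0 -0.03 0.04;0 0 8.75 0 0 -0.05 0.04;0 0 8.75 0 0 -0.05 0.04;0 0 8.75 0 0 -0.05 0.04;0 0 8.75 0 0 -0.04 0.04;0 0 0 -0.04 0.0277 0 0.04;0 0 0 -0.04 0.0277 0 0.04;0 0 0 -0.04 0.0277 0 0.04;0 0 0 -0.04 0.0277 0 0.04;0 0 0 -0.04 0.0277 0 0.04;0 0 0 -0.04 0.0277 0 0.04;0 0 0 -0.0375 0.002 0 0.04;0 0 0 -0.0375 0.002 0 0.04;0 0 0 -0.0375 0.002 0 0.04;0 0 0 -0.0375 0.002 0 0.04;0 0 0 -0.0375 0.002 0 0.04;0 0 0 -0.0375 0.002 0 0.04;0 0 0 0 0 0 0.04"

```text
t: 6.62
ee_pos: [0.4129, -0.2098, 0.3]
ee_rot: [3.141, -0.0, 1.122]
contact_force: [-0.2, 0.3, -0.8]
width: 0.572
```

```bash
python3 - <<'E'
from h import *
show(); delta(bed((45,8,150)),RbedTool()); snap('scene','s3.png')
E
```

```text
t 6.62 p [ 0.4129 -0.2098  0.3   ] q [-0.55  0.09  0.95  2.11 -0.08  0.99 -0.  ] F [-0.2  0.3 -0.8] w 48.8
bed [ 87.2   6.9 224.5] z in bed [-0.5    0.    -0.866] y in bed [ 0.866 -0.004 -0.5  ]
rotvec deg [-29.99   0.05  -0.23] shift now [0.0011 0.0007 0.0856] shift after rot [ 0.0011 -0.0422  0.0745] |w| 0.086
```

View pics/s3.png

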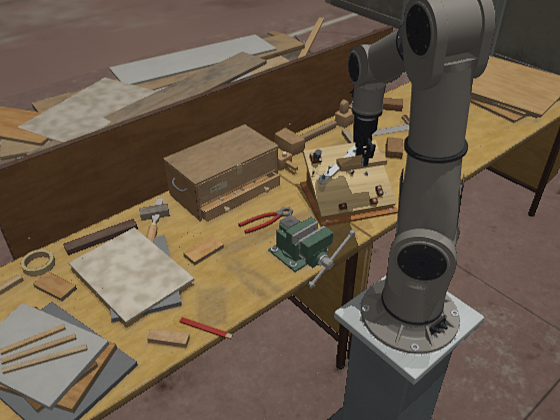

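The offcut is held over the cradle. Next I'll tilt the tool square to the bed.

Emit:
step_arm:
  commands: "-10 0 0 0 0 0 0.04;-10 0 0 0 0 0 0.04;-10 0 -0.2 0 0 0 0.04;0 0 0 0 0 0 0.04"

```text
t: 7.18
ee_pos: [0.4128, -0.2066, 0.2992]
ee_rot: [2.619, 0.001, 1.131]
contact_force: [-0.0, 0.0, -1.2]
width: 0.569
```

```bash
python3 - <<'E'
from h import *
show(); delta(bed((8,7,105)),RbedTool())
E
```

```text
t 7.17 p [ 0.4128 -0.2066  0.2992] q [-0.48 -0.23  0.67  2.39  0.57  0.49 -0.67] F [-0.   0.  -1.2] w 48.6
bed [ 85.5   9.7 224.6] z in bed [-0.001  0.002 -1.   ] y in bed [ 1.     0.004 -0.001]
rotvec deg [-0.06 -0.1   0.25] shift now [-0.0026 -0.0774  0.1197] shift after rot [-0.0027 -0.0775  0.1196] |w| 0.143
```

Emit:
step_arm:
  commands: "0 0 0 -0.0005 -0.013 0.02 0.04;0 0 0 -0.0005 -0.013 0.02 0.04;0 0 0 -0.0005 -0.013 0.02 0.04;0 0 0 -0.0004 -0.013 0.02 0.04;0 0 0.2 -0.0004 -0.0128 0.02 0.04;0 0 0 -0.0004 -0.0127 0.02 0.04;0 0 0 0 0 0 0.04"

```text
t: 8.05
ee_pos: [0.4095, -0.2129, 0.2194]
ee_rot: [2.612, 0.034, 1.121]
contact_force: [-0.7, -1.0, -0.4]
width: 0.574
```

```bash
python3 - <<'E'
from h import *
show(); delta(bed((6,6,83)),RbedTool()); snap('wrist','w4.png'); snap('top','t4.png')
a=cv2.imread('pics/t4.png'); cv2.imwrite('pics/t4c.png',cv2.resize(a[140:280,315:470],(664,600),interpolation=cv2.INTER_CUBIC))
E
```

```text
t 8.05 p [ 0.4095 -0.2129  0.2194] q [ 0.18  0.02  0.09  2.45  0.68  0.19 -0.82] F [-0.7 -1.  -0.4] w 49.0
bed [ 45.4   2.6 155.6] z in bed [ 0.006 -0.033 -0.999] y in bed [1.    0.012 0.006]
rotvec deg [0.34 1.87 0.71] shift now [ 0.0063 -0.0398  0.0722] shift after rot [ 0.0034 -0.0394  0.0726] |w| 0.083
```

View pics/w4.png

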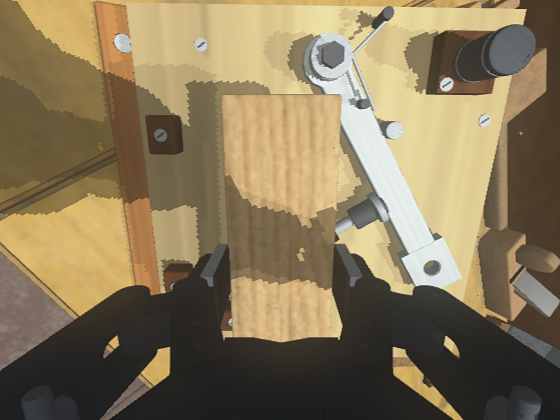

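View pics/t4c.png

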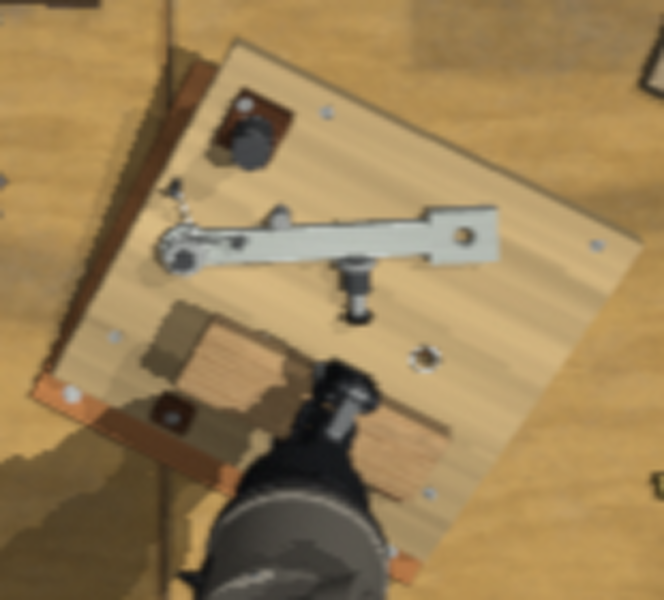

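```bash
cat > kin.py <<'E'
from h import *
import itertools
from scipy.optimize import least_squares
D=[([-1.40850606,0.42663591,0.0738836,1.60643299,-0.03411454,1.11076352,-0.06711117],[.20702,.64224,.30335],[-3.1406,0,2.8297],1),
([-.98,.40,.37,2.06,-.21,.72,-.32],[.4545,.2839,.16],[-3.141,.002,1.727],.1),
([-.92,.54,.30,2.09,-.29,.55,-.25],[.4536,.2893,.0759],[3.14,-.001,1.737],.1),
([-.55,.09,.95,2.11,-.08,.99,0],[.4129,-.2098,.3],[3.141,0,1.122],.1),
([-.48,-.23,.67,2.39,.57,.49,-.67],[.4128,-.2066,.2992],[2.619,.001,1.131],.1)]
def Rz(a):c,s=np.cos(a),np.sin(a);return np.array([[c,-s,0],[s,c,0],[0,0,1]])
def Ry(a):c,s=np.cos(a),np.sin(a);return np.array([[c,0,s],[0,1,0],[-s,0,c]])
def fk(q,p,sg):
    Rm=Rz(p[0]+sg[0]*q[0]);T=Rm@[0,p[1],p[2]]
    Rm=Rm@Ry(q[1])@Rz(sg[1]*q[2]);T=T+Rm@p[3:6]
    Rm=Rm@Ry(q[3])@Rz(sg[2]*q[4]);T=T+Rm@p[6:9]
    Rm=Rm@Ry(q[5])@Rz(sg[3]*q[6]+p[12]);T=T+Rm@p[9:12]
    return T,Rm
E
python3 - <<'E'
from kin import *
import json
p_,R_,o=cur(); d=D+[(list(o['joint_positions']),list(o['ee_pos']),list(o['ee_rot']),1)]
json.dump(d,open('D.json','w'))
best=[]
for sg in itertools.product([1,-1],repeat=4):
    def res(p):
        r=[]
        for q,t,e,w in d:
            T,Rm=fk(q,p,sg); r+=list(w*5*(T-t))+list(w*R.from_matrix(Rm.T@R.from_euler('xyz',e).as_matrix()).as_rotvec())
        return np.r_[r,1e-3*(np.array(p)-p0)]
    for yo in (0,np.pi/2,np.pi,-np.pi/2):
        p0=np.array([0,0,.35,0,0,.4,0,0,.4,0,0,.2,yo])
        f=least_squares(res,p0); best.append((f.cost,sg,f.x))
best.sort(key=lambda b:b[0])
for b in best[:4]: print(b[0],b[1],b[2].round(4))
E
```

```text
4.9353545807845755e-06 (-1, -1, -1, -1) [ 4.0000e-04 -3.3900e-02  2.8170e-01  5.9000e-03 -2.8900e-02  5.6040e-01
 -6.0000e-04  1.1000e-03  4.9150e-01 -3.5000e-03 -6.4000e-03  2.6900e-01
  1.5712e+00]
6.168344622306137e-06 (-1, -1, -1, -1) [ 4.0000e-04 -3.3900e-02  2.8170e-01  5.9000e-03 -2.8900e-02  5.6040e-01
 -6.0000e-04  1.1000e-03  4.9150e-01 -3.5000e-03 -6.4000e-03  2.6900e-01
  1.5713e+00]
6.169756632760392e-06 (-1, -1, -1, -1) [ 4.0000e-04 -3.3900e-02  2.8170e-01  5.9000e-03 -2.8900e-02  5.6040e-01
 -6.0000e-04  1.1000e-03  4.9150e-01 -3.5000e-03 -6.4000e-03  2.6900e-01
  1.5712e+00]
9.868726757309373e-06 (-1, -1, -1, -1) [ 4.0000e-04 -3.3900e-02  2.8170e-01  5.9000e-03 -2.8900e-02  5.6040e-01
 -6.0000e-04  1.1000e-03  4.9150e-01 -3.5000e-03 -6.4000e-03  2.6900e-01
 -4.7119e+00]
```

```bash
cat >> kin.py <<'E'
PK=np.array([4.0e-04,-3.39e-02,2.817e-01,5.9e-03,-2.89e-02,5.604e-01,-6e-04,1.1e-03,4.915e-01,-3.5e-03,-6.4e-03,2.69e-01,1.5712]);SG=(-1,)*4
LO=np.array([-2.85,-.5,-1.23,.21,-1.02,.16,-2.73]);HI=np.array([2.85,2.14,1.37,2.46,4.16,2.05,2.73])
def ik(P,Rt,q0,m=.04):
    def res(q):
        T,Rm=fk(q,PK,SG); return np.r_[5*(T-P),R.from_matrix(Rm.T@Rt).as_rotvec(),1e-3*(q-q0)]
    q0=np.clip(q0,LO+m+.01,HI-m-.01)
    f=least_squares(res,q0,bounds=(LO+m,HI-m)); T,Rm=fk(f.x,PK,SG)
    return f.x,1000*np.linalg.norm(T-P),np.degrees(R.from_matrix(Rm.T@Rt).magnitude())
def RT(off=0,lean=0): # tool square to bed tilted back by off deg (towards vertical), lean about jaw axis
    Rt=RbedTool(); return Rt@R.from_rotvec([np.radians(off),0,0]).as_matrix()@R.from_rotvec([0,np.radians(lean),0]).as_matrix()
E
python3 - <<'E'
from kin import *
q0=np.array([-.48,-.23,.67,2.39,.57,.49,-.67])
print((Rbed(PSI).T@RT(8,0)[:,2]), RT(8,0)[:,2])
for off,lean in ((0,0),(4,0),(6,0),(8,0),(10,0),(0,20),(0,-20),(0,30),(0,-30),(5,15),(5,-15)):
    Rt=RT(off,lean); P=bed((3,2,3))-Rt[:,2]*.08
    b=min((ik(P,Rt,qq) for qq in (q0,np.array([-.55,.09,.95,2.11,-.08,.99,0]),np.array([.18,.02,.09,2.4,.68,.2,-.82]))),key=lambda r:r[1]+r[2])
    print(off,lean,b[0].round(2),b[1].round(1),b[2].round(2))
E
```

```text
[-1.39173101e-01 -1.57482844e-18 -9.90268069e-01] [ 0.33818838 -0.1611171  -0.92718385]
0 0 [ 1.35  0.51 -1.19  2.42  1.64  0.52 -1.62] 4.5 1.7
4 0 [ 0.89  0.29 -0.63  2.42  1.47  0.23 -1.55] 0.0 0.0
6 0 [ 0.77  0.27 -0.5   2.4   1.18  0.2  -1.27] 0.0 0.0
8 0 [ 0.68  0.27 -0.4   2.38  0.87  0.2  -0.97] 0.0 0.0
10 0 [ 0.51  0.25 -0.21  2.37  0.5   0.2  -0.61] 0.0 0.0
0 20 [ 1.37  0.43 -0.8   2.36 -0.98  0.2   1.28] 5.3 3.7
0 -20 [ 0.61  0.4  -0.71  2.42  1.52  0.8  -1.91] 0.0 0.0
0 30 [ 1.65  0.65 -1.03  2.33 -0.68  0.2   1.16] 0.0 0.0
0 -30 [-0.21  0.41  0.08  2.41  1.32  0.71 -1.92] 0.0 0.0
5 15 [ 1.    0.32 -0.49  2.37 -0.98  0.2   1.12] 2.1 1.44
5 -15 [ 0.14  0.28 -0.08  2.42  1.3   0.44 -1.64] 0.0 0.0
```

```bash
python3 - <<'E'
from kin import *
p,Rc,o=cur();q=o['joint_positions']
for off in (10,12):
    for P in ((45,6,150),(30,6,120),(18,6,104),(18,6,85)):
        x,a,b=ik(bed(P),RT(off),q,.02); print(off,P,x.round(2),round(a,1),round(b,2))
delta(bed((45,6,150)),RT(11))
E
```

```text
10 (45, 6, 150) [ 0.31  0.08 -0.01  2.35  0.13  0.37 -0.25] 0.0 0.0
10 (30, 6, 120) [ 0.43  0.15 -0.13  2.36  0.24  0.29 -0.36] 0.0 0.0
10 (18, 6, 104) [ 0.45  0.19 -0.16  2.38  0.34  0.24 -0.46] 0.0 0.0
10 (18, 6, 85) [ 0.45  0.24 -0.16  2.37  0.44  0.2  -0.55] 0.0 0.0
12 (45, 6, 150) [ 0.32  0.09 -0.01  2.33  0.11  0.42 -0.23] 0.0 0.0
12 (30, 6, 120) [ 0.43  0.16 -0.13  2.34  0.2   0.33 -0.32] 0.0 0.0
12 (18, 6, 104) [ 0.47  0.2  -0.17  2.36  0.28  0.28 -0.4 ] 0.0 0.0
12 (18, 6, 85) [ 0.48  0.25 -0.19  2.35  0.37  0.25 -0.48] 0.0 0.0
rotvec deg [11.45  1.83  0.6 ] shift now [ 0.0028 -0.0006  0.006 ] shift after rot [0.0026 0.0006 0.0061] |w| 0.007
```

Square to the bed is just out of reach here, because q4 and q6 hit their limits. I'll use 11° less tilt instead.

Emit:
step_arm:
  commands: "4 0.6 0.2 0.001 0 0.002 0.04;4 0.6 0.2 0.001 0 0.002 0.04;3.5 0.6 0.2 0.001 0 0.002 0.04;0 0 0 0 0 0 0.04"

```text
t: 8.65
ee_pos: [0.4139, -0.2103, 0.2154]
ee_rot: [2.795, 0.004, 1.127]
contact_force: [-1.3, -0.1, -1.1]
width: 0.572
```

```bash
python3 - <<'E'
from h import *
from kin import RT
show(); delta(bed((20,6,104)),RT(11))
E
```

```text
t 8.65 p [ 0.4139 -0.2103  0.2154] q [ 0.24  0.07  0.06  2.35  0.13  0.38 -0.25] F [-1.3 -0.1 -1.1] w 48.9
bed [ 45.9   6.8 150.6] z in bed [-0.176 -0.004 -0.984] y in bed [ 0.984  0.003 -0.176]
rotvec deg [0.86 0.21 0.14] shift now [-0.0006 -0.0173  0.0505] shift after rot [-0.0008 -0.0165  0.0507] |w| 0.053
```

Emit:
step_arm:
  commands: "0.4 0 0 0 -0.004 0.012 0.04;0.4 0 0 0 -0.004 0.013 0.04;0 0 0 0 -0.0045 0.013 0.04;0 0 0 0 -0.0045 0.0125 0.04;0 0 0 0 0 0 0.04"

```text
t: 9.28
ee_pos: [0.4122, -0.2109, 0.16]
ee_rot: [2.812, 0.006, 1.126]
contact_force: [-0.4, 1.3, -0.0]
width: 0.571
```

```bash
python3 - <<'E'
from h import *
from kin import RT
show(); delta(bed((19,6,86)),RT(11)); snap('wrist','w5.png')
E
```

```text
t 9.28 p [ 0.4122 -0.2109  0.16  ] q [ 0.24  0.19  0.07  2.38  0.15  0.24 -0.28] F [-0.4  1.3 -0. ] w 48.8
bed [ 17.1   5.6 103.3] z in bed [-0.193 -0.005 -0.981] y in bed [ 0.981  0.002 -0.193]
rotvec deg [-0.13  0.3   0.11] shift now [0.0005 0.0052 0.0166] shift after rot [0.0004 0.0052 0.0166] |w| 0.017
```

View pics/w5.png

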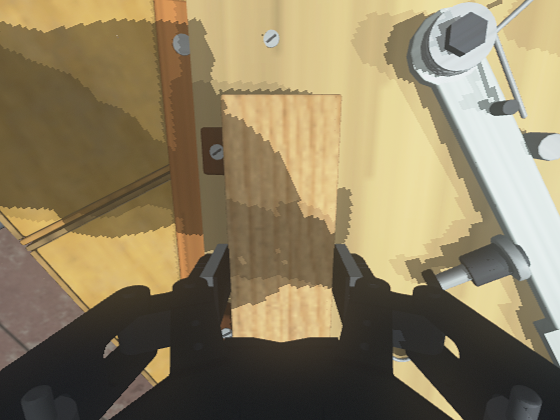

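Emit:
step_arm:
  commands: "0 0 0 0 0.003 0.006 0.04;0 0 0 0 0.002 0.006 0.04;0 0 0 0 0 0.0045 0.04;0 0 0 0 0 0 0.04"

```text
t: 9.82
ee_pos: [0.4221, -0.2157, 0.1473]
ee_rot: [2.81, 0.005, 1.126]
contact_force: [-0.1, 0.6, -1.5]
width: 0.572
```

```bash
python3 - <<'E'
from h import *
show(); snap('wrist','w6.png')
E
```

```text
t 9.82 p [ 0.4221 -0.2157  0.1473] q [ 0.25  0.23  0.07  2.37  0.16  0.21 -0.28] F [-0.1  0.6 -1.5] w 48.8
bed [20.2  5.5 86.8] z in bed [-0.191 -0.005 -0.982] y in bed [ 0.982  0.001 -0.191]
```

View pics/w6.png

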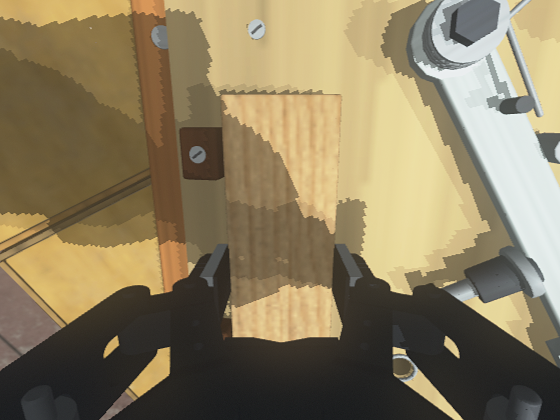

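Emit:
step_arm:
  commands: "0 0 0 0 -0.001 0.002 0.04;0 0 0 0 0 0.0015 0.04;0 0 0 0 0 0 0.055;0 0 0 0 0 0 0.065;0 0 0 0 0 0 0.07;0 0 0 0 0 0 0.07;0 0 0 0 0 0 0.07"

```text
t: 10.75
ee_pos: [0.4224, -0.2158, 0.144]
ee_rot: [2.809, 0.005, 1.126]
contact_force: [0.7, 0.1, -1.2]
width: 0.818
```

```bash
python3 - <<'E'
from h import *
show(); snap('wrist','w7.png')
E
```

```text
t 10.75 p [ 0.4224 -0.2158  0.144 ] q [ 0.25  0.24  0.07  2.37  0.16  0.2  -0.29] F [ 0.7  0.1 -1.2] w 69.8
bed [18.9  5.6 83.8] z in bed [-0.19  -0.005 -0.982] y in bed [ 0.982  0.002 -0.19 ]
```

View pics/w7.png

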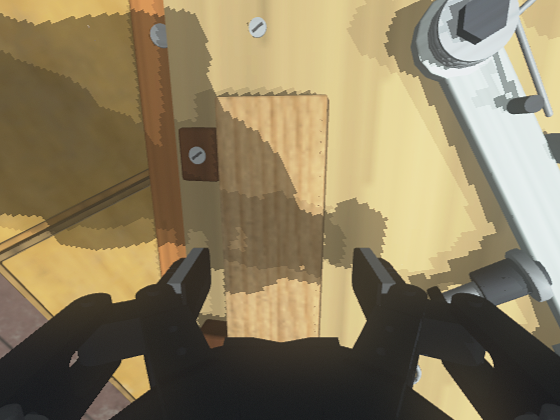

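```bash
cat >> h.py <<'E'
def onbed(s,u,v,z):
    n=Rbed(PSI)[:,2]; w=onplane(s,u,v,OB+n*z/1000.,n); return (w-OB)@Rbed(PSI)*1000
E
python3 - <<'E'
from h import *
s=load('w7.png')
for u,v,z in ((217,96,20),(328,96,20),(225,337,20),(320,337,20),(218,128,16),(218,180,16),(197,155,16)): print((u,v,z),onbed(s,u,v,z).round(1))
a=cv2.imread('pics/w7.png'); cv2.imwrite('pics/w7c.png',cv2.resize(a[80:380,140:400],(520*1,600),interpolation=cv2.INTER_CUBIC))
E
```

```text
(217, 96, 20) [-22.8  83.5  20. ]
(328, 96, 20) [26.  82.7 20. ]
(225, 337, 20) [-25.5 -42.9  20. ]
(320, 337, 20) [ 26.9 -34.9  20. ]
(218, 128, 16) [-24.8  69.7  16. ]
(218, 180, 16) [-26.2  44.9  16. ]
(197, 155, 16) [-36.4  56.9  16. ]
```

View pics/w7c.png

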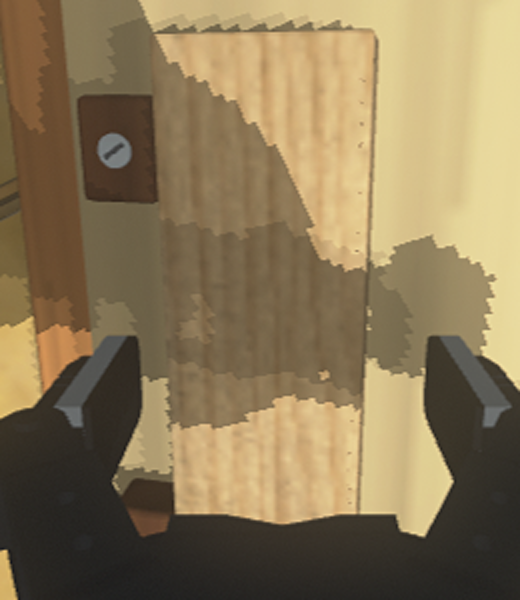

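```bash
python3 - <<'E'
import cell
print([ (k, getattr(cell,k) if isinstance(getattr(cell,k),(int,float)) else '') for k in dir(cell) if not k.startswith('__')])
E
```

```text
[('MotionError', ''), ('nose_length', 0.0726), ('observe', ''), ('sign_off', ''), ('snapshot', '')]
```

```bash
python3 - <<'E'
from kin import *
p,Rc,o=cur();q=o['joint_positions']
for off in (11,16,20):
    Rt=RT(off); zt=Rbed(PSI).T@Rt[:,2]
    for tip in ((0,99,46),(0,99,6),(44,0,8)):
        P=np.array(tip)-80*zt
        x,a,b=ik(bed(P),Rt,q,.02); print(off,tip,P.round(1),x.round(2),round(a,1),round(b,2))
delta(bed((15,99,130)),RT(16))
E
```

```text
11 (0, 99, 46) [ 15.3  99.  124.5] [-0.02  0.15  0.09  2.38  0.35  0.32 -0.7 ] 0.0 0.0
11 (0, 99, 6) [15.3 99.  84.5] [-0.13  0.25  0.23  2.37  0.27  0.22 -0.61] 0.0 0.0
11 (44, 0, 8) [59.3 -0.  86.5] [ 0.31  0.24  0.02  2.29  0.11  0.28 -0.2 ] 0.0 0.0
16 (0, 99, 46) [ 22.1  99.  122.9] [ 0.06  0.18  0.03  2.32  0.19  0.43 -0.52] 0.0 0.0
16 (0, 99, 6) [22.1 99.  82.9] [ 0.04  0.27  0.08  2.3   0.18  0.34 -0.5 ] 0.0 0.0
16 (44, 0, 8) [66.1 -0.  84.9] [ 0.34  0.26  0.01  2.22  0.06  0.41 -0.15] 0.0 0.0
20 (0, 99, 46) [ 27.4  99.  121.2] [ 0.1   0.2   0.    2.26  0.12  0.51 -0.44] 0.0 0.0
20 (0, 99, 6) [27.4 99.  81.2] [ 0.1   0.29  0.02  2.25  0.11  0.44 -0.42] 0.0 0.0
20 (44, 0, 8) [71.4  0.  83.2] [ 0.34  0.29  0.01  2.17  0.03  0.51 -0.12] 0.0 0.0
rotvec deg [5.03 0.28 0.07] shift now [ 0.0933 -0.0124 -0.045 ] shift after rot [ 0.0934 -0.0164 -0.0433] |w| 0.104
```

Emit:
step_arm:
  commands: "0 0 0 0 0 -0.013 0.07;0 0 0 0 0 -0.016 0.07;0 0 0 0 0 -0.016 0.05;1 0 0 0.018 0 0 0.03;1 0 0 0.018 0 0 0;1 0 0 0.019 0 0 0;1 0 0 0.019 0 0 0;1 0 0 0.019 0 0 0;0 0 0 0 0 0 0;0 0 0 0 0 0 0"
  grip_force: 20

```text
t: 12.05
ee_pos: [0.4487, -0.1258, 0.1864]
ee_rot: [2.896, 0.005, 1.126]
contact_force: [-0.3, -0.8, -0.5]
width: -0.0
```

```bash
python3 - <<'E'
from kin import *
show(); delta(bed((22,99,83)),RT(16));s=snap('wrist','w8.png')
p,Rc,o=cur()
for n in (70,73,80,86): print(n,proj(s,p+Rc[:,2]*n/1000).round(1))
E
```

```text
t 12.05 p [ 0.4487 -0.1258  0.1864] q [ 0.07  0.16  0.02  2.31  0.2   0.45 -0.53] F [-0.3 -0.8 -0.5] w -0.0
bed [ 27.1  98.2 128. ] z in bed [-0.275 -0.005 -0.962] y in bed [ 0.962  0.001 -0.275]
rotvec deg [0.05 0.29 0.04] shift now [0.0011 0.0074 0.0447] shift after rot [0.0008 0.0075 0.0447] |w| 0.045
70 [281.5 258.8]
73 [281.5 256.4]
80 [281.5 251. ]
86 [281.5 246.8]
```

View pics/w8.png

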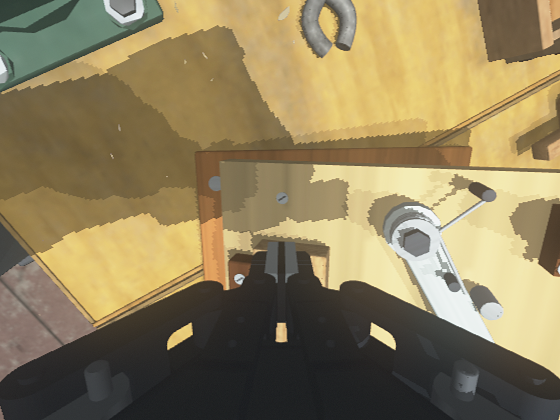

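```bash
python3 - <<'E'
from kin import *
s=load('w8.png');p,Rc,o=cur()
for n in (70,73,76,80,86): print(n,[proj(s,p+Rc[:,2]*n/1000+Rc[:,0]*x/1000).round(1).tolist() for x in (11,-11)])
a=cv2.imread('pics/w8.png'); cv2.imwrite('pics/w8c.png',cv2.resize(a[150:350,180:380],(600,600),interpolation=cv2.INTER_CUBIC))
E
```

```text
70 [[281.5, 238.6], [281.5, 278.2]]
73 [[281.5, 236.5], [281.5, 275.5]]
76 [[281.5, 234.5], [281.5, 272.8]]
80 [[281.5, 231.9], [281.5, 269.4]]
86 [[281.5, 228.3], [281.4, 264.6]]
```

View pics/w8c.png

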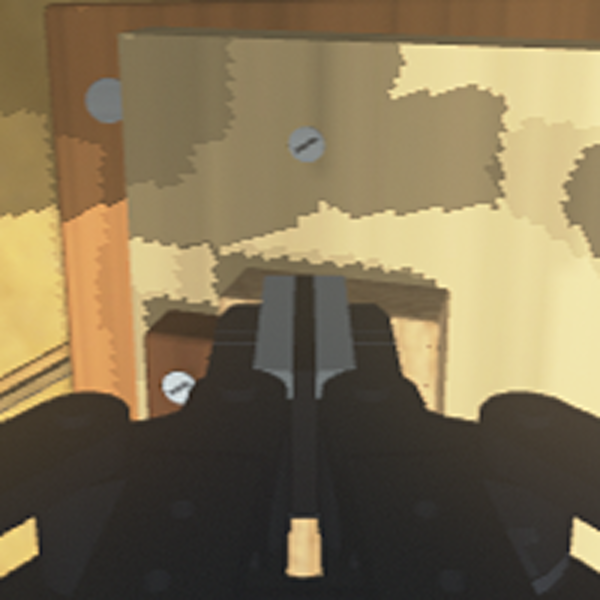

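Emit:
step_arm:
  commands: "0 0 0 0.002 0.003 0.011 0;0 0 0 0 0.003 0.011 0;0 0 0 0 0.002 0.01 0;0 0 0 0 0 0.008 0;0 0 0 0 0 0.004 0;0 0 0 0 0 0.003 0;0 0 0 0 0 0 0"

```text
t: 12.98
ee_pos: [0.4673, -0.1319, 0.1424]
ee_rot: [2.897, 0.005, 1.126]
contact_force: [0.6, -0.2, -0.5]
width: 0.002
```

```bash
python3 - <<'E'
from kin import *
show(); snap('wrist','w9.png')
E
```

```text
t 12.97 p [ 0.4673 -0.1319  0.1424] q [ 0.06  0.28  0.03  2.3   0.23  0.35 -0.56] F [ 0.6 -0.2 -0.5] w 0.2
bed [ 21.9 100.6  80.2] z in bed [-0.275 -0.005 -0.961] y in bed [ 0.961  0.001 -0.275]
```

View pics/w9.png

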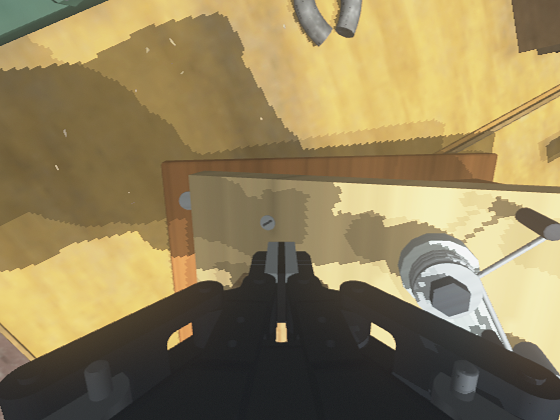

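Emit:
step_arm:
  commands: "0 0 0 -0.004 0 0 0;0 0 0 -0.003 0 0 0;0 0 0 -0.001 0 0 0;0 0 0 -0.001 0 0 0;0 0 0 0 0 0 0"

```text
t: 13.65
ee_pos: [0.4634, -0.1401, 0.1425]
ee_rot: [2.897, 0.005, 1.126]
contact_force: [-0.2, 1.0, 0.8]
width: 0.001
```

```bash
python3 - <<'E'
from kin import *
show(); p,Rc,o=cur(); print('F bed',Rbed(PSI).T@o['contact_force'])
E
```

```text
t 13.65 p [ 0.4634 -0.1401  0.1425] q [ 0.09  0.27  0.03  2.3   0.23  0.34 -0.53] F [-0.2  1.   0.8] w 0.1
bed [22.  91.5 80.2] z in bed [-0.275 -0.005 -0.961] y in bed [ 0.961  0.001 -0.275]
F bed [-0.08351918  0.81966089  1.02307817]
```

Emit:
step_arm:
  commands: "0 0 0 -0.001 0 0 0;0 0 0 -0.001 0 0 0;0 0 0 0 0 0 0"

```text
t: 14.02
ee_pos: [0.4633, -0.1407, 0.1426]
ee_rot: [2.896, 0.004, 1.128]
contact_force: [3.0, 9.8, 0.5]
width: 0.0
```

```bash
python3 - <<'E'
from kin import *
show(); p,Rc,o=cur(); print('F bed',Rbed(PSI).T@o['contact_force'])
s=snap('top','t10.png')
a=cv2.imread('pics/t10.png'); cv2.imwrite('pics/t10c.png',cv2.resize(a[140:280,315:470],(664,600),interpolation=cv2.INTER_CUBIC))
E
```

```text
t 14.03 p [ 0.4633 -0.1407  0.1426] q [ 0.09  0.27  0.03  2.3   0.22  0.34 -0.53] F [3.  9.8 0.5] w 0.0
bed [22.1 90.9 80.3] z in bed [-0.274 -0.003 -0.962] y in bed [ 0.962  0.003 -0.274]
F bed [-1.04252408 10.16378127  1.15947241]
```

View pics/t10c.png

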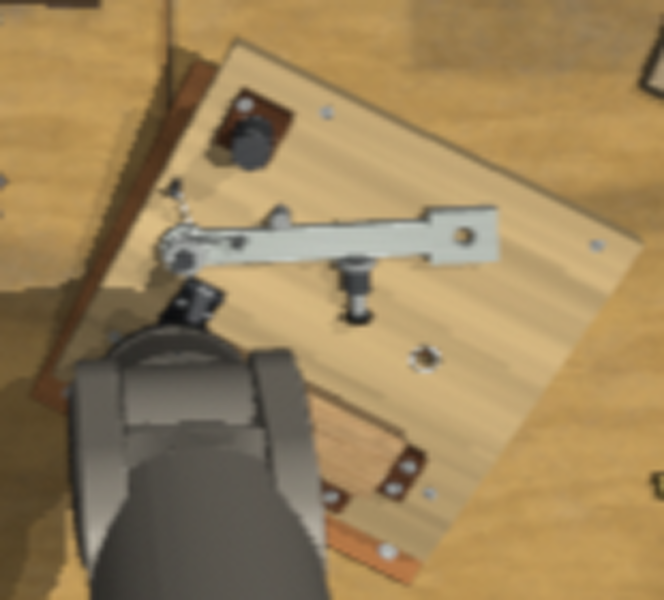

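Emit:
step_arm:
  commands: "0 0 0 0.003 0 0 0;0 0 0 0 0 -0.02 0;0 0 0 0 0 -0.025 0;0 0 0 -0.023 0.01 0 0;0 0 0 -0.023 0.012 0 0;0 0 0 -0.023 0.012 0 0;0 0 0 -0.02 0.006 0 0;0 0 0 0 0 0 0"

```text
t: 15.08
ee_pos: [0.4503, -0.2328, 0.1962]
ee_rot: [2.897, 0.005, 1.123]
contact_force: [0.2, 0.3, 0.0]
width: 0.001
```

```bash
python3 - <<'E'
from kin import *
show(); delta(bed((68,5,81)),RT(16)); snap('wrist','w11.png')
E
```

```text
t 15.07 p [ 0.4503 -0.2328  0.1962] q [ 0.32  0.2   0.02  2.22  0.06  0.48 -0.17] F [0.2 0.3 0. ] w 0.1
bed [ 73.1   2.2 112.8] z in bed [-0.275 -0.006 -0.961] y in bed [ 0.961 -0.002 -0.275]
rotvec deg [ 0.03  0.34 -0.1 ] shift now [0.003  0.0039 0.032 ] shift after rot [0.0028 0.0039 0.032 ] |w| 0.032
```

View pics/w11.png

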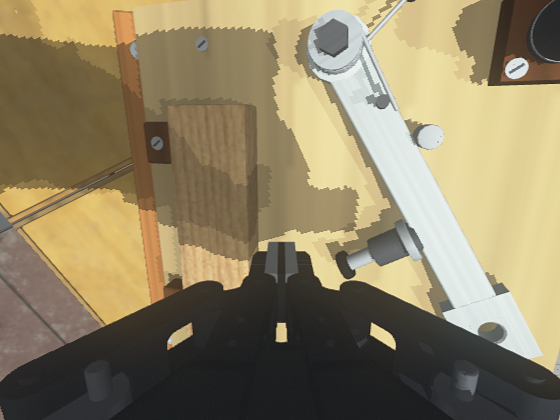

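Emit:
step_arm:
  commands: "0 0 0 0.001 0.002 0.012 0;0 0 0 0.001 0.002 0.012 0;0 0 0 0 0 0.008 0;0 0 0 0 -0.003 0.001 0;0 0 0 0 -0.002 0.0005 0;0 0 0 0 -0.001 0.0003 0;0 0 0 0 -0.001 0.0003 0;0 0 0 0 0 0 0"

```text
t: 16.12
ee_pos: [0.4565, -0.2319, 0.1626]
ee_rot: [2.896, 0.005, 1.126]
contact_force: [0.2, -0.7, 0.2]
width: 0.0
```

```bash
python3 - <<'E'
from kin import *
show(); p,Rc,o=cur(); print('F bed',Rbed(PSI).T@o['contact_force']); snap('wrist','w12.png')
E
```

```text
t 16.12 p [ 0.4565 -0.2319  0.1626] q [ 0.31  0.27  0.02  2.23  0.07  0.39 -0.18] F [ 0.2 -0.7  0.2] w 0.0
bed [60.8  5.6 81.1] z in bed [-0.275 -0.005 -0.961] y in bed [ 0.962  0.001 -0.275]
F bed [ 0.50127734 -0.55490057 -0.08028573]
```

View pics/w12.png

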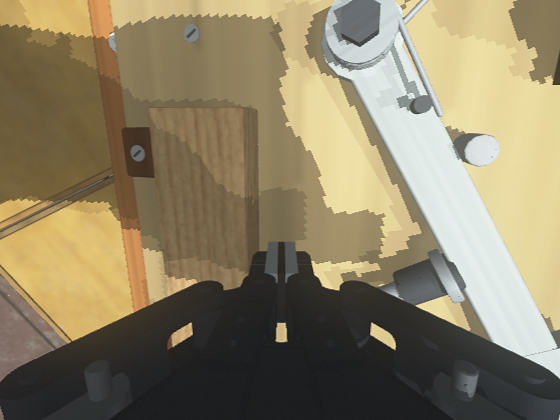

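Emit:
step_arm:
  commands: "0 0 0 0 -0.003 0.0008 0;0 0 0 0 -0.002 0.0005 0;0 0 0 0 -0.001 0.0003 0;0 0 0 0 -0.001 0.0003 0;0 0 0 0 0 0 0"

```text
t: 16.8
ee_pos: [0.4507, -0.2292, 0.1589]
ee_rot: [2.897, 0.005, 1.126]
contact_force: [-0.4, -0.7, 0.3]
width: 0.002
```

```bash
python3 - <<'E'
from kin import *
show(); p,Rc,o=cur(); print('F bed',Rbed(PSI).T@o['contact_force'])
E
```

```text
t 16.8 p [ 0.4507 -0.2292  0.1589] q [ 0.31  0.27  0.02  2.25  0.07  0.38 -0.18] F [-0.4 -0.7  0.3] w 0.2
bed [53.4  5.6 81. ] z in bed [-0.275 -0.005 -0.961] y in bed [ 0.961  0.001 -0.275]
F bed [ 0.06547216 -0.775932    0.30499367]
```

Emit:
step_arm:
  commands: "0 0 0 0 -0.001 0.0003 0;0 0 0 0 -0.001 0.0003 0;0 0 0 0 -0.001 0.0003 0;0 0 0 0 0 0 0"

```text
t: 17.3
ee_pos: [0.4492, -0.2284, 0.158]
ee_rot: [2.894, 0.005, 1.126]
contact_force: [2.3, -0.6, 5.3]
width: -0.001
```

```bash
python3 - <<'E'
from kin import *
show(); p,Rc,o=cur(); print('F bed',Rbed(PSI).T@o['contact_force'])
s=snap('wrist','w13.png')
a=cv2.imread('pics/w13.png'); cv2.imwrite('pics/w13c.png',cv2.resize(a[90:310,100:340],(654,600),interpolation=cv2.INTER_CUBIC))
E
```

```text
t 17.3 p [ 0.4492 -0.2284  0.158 ] q [ 0.3   0.27  0.02  2.25  0.08  0.37 -0.19] F [ 2.3 -0.6  5.3] w -0.1
bed [51.5  5.7 81.1] z in bed [-0.273 -0.005 -0.962] y in bed [ 0.962  0.001 -0.273]
F bed [4.69620707 0.39831995 3.46606034]
```

View pics/w13c.png

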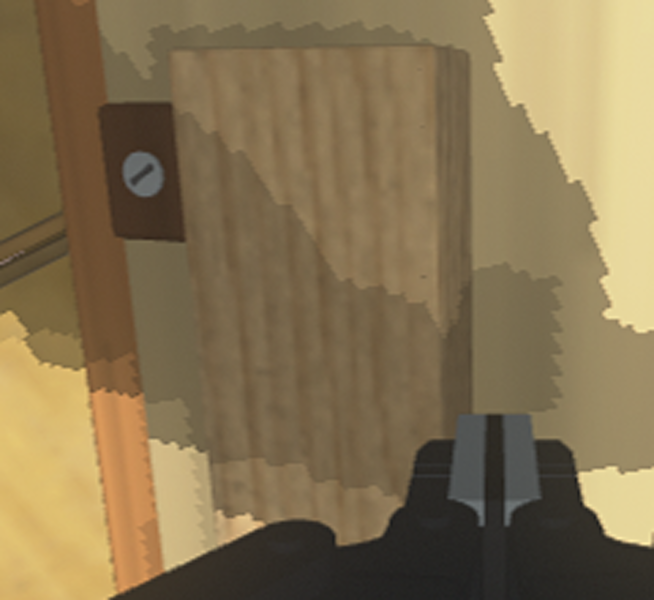

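```bash
python3 - <<'E'
from kin import *
p,Rc,o=cur();q=o['joint_positions']
print('back',) ; delta(bed((70,6,120)),RT(16)); delta(bed((150,35,150)),RT(0))
for P in ((75,6,140),(150,35,150),(165,105,150),(165,105,97),(165,105,150),(164,-40,150),(164,-40,118),(120,-60,118),(75,-65,118),(75,-65,98),(75,-65,150)):
    q,a,b=ik(bed(P),RT(0),q,.02); print(P,bed(P).round(3),q.round(2),round(a,1),round(b,2))
E
```

```text
back
rotvec deg [0.16 0.26 0.06] shift now [ 0.0001  0.0072 -0.0425] shift after rot [ 0.0003  0.0071 -0.0425] |w| 0.043
rotvec deg [-15.84   0.25   0.1 ] shift now [ 0.0288  0.076  -0.0933] shift after rot [ 0.0293  0.0985 -0.0689] |w| 0.124
(75, 6, 140) [ 0.441 -0.224  0.221] [ 0.4   0.09 -0.11  2.37  0.47  0.18 -0.59] 0.0 0.0
(150, 35, 150) [ 0.508 -0.224  0.267] [ 0.4   0.11 -0.15  2.21  0.36  0.33 -0.51] 0.0 0.0
(165, 105, 150) [ 0.55  -0.166  0.274] [ 0.25  0.13 -0.16  2.16  0.51  0.4  -0.78] 0.0 0.0
(165, 105, 97) [ 0.573 -0.178  0.229] [ 0.19  0.24 -0.08  2.16  0.63  0.3  -0.89] 0.0 0.0
(165, 105, 150) [ 0.55  -0.166  0.274] [ 0.22  0.13 -0.13  2.16  0.5   0.39 -0.77] 0.0 0.0
(164, -40, 150) [ 0.486 -0.297  0.274] [ 0.62  0.13 -0.2   2.17  0.11  0.32 -0.12] 0.0 0.0
(164, -40, 118) [ 0.501 -0.304  0.246] [ 0.58  0.19 -0.17  2.17  0.16  0.26 -0.16] 0.0 0.0
(120, -60, 118) [ 0.458 -0.305  0.224] [ 0.67  0.18 -0.21  2.26  0.12  0.19 -0.08] 0.0 0.0
(75, -65, 118) [ 0.421 -0.293  0.202] [ 1.17  0.23 -0.73  2.32  0.78  0.18 -0.69] 0.0 0.0
(75, -65, 98) [ 0.43  -0.297  0.184] [ 1.14  0.28 -0.72  2.31  1.06  0.18 -0.96] 0.0 0.0
(75, -65, 150) [ 0.406 -0.286  0.229] [ 1.56  0.22 -1.13  2.31  0.72  0.27 -0.6 ] 0.0 0.0
```

```bash
python3 - <<'E'
from kin import *
q00=np.array([ 0.3,.27,.02,2.25,.08,.37,-.19])
for lean in (-10,-15,-20,15):
    Rt=RT(0,lean); zt=Rbed(PSI).T@Rt[:,2]; print(lean,zt.round(3)); q=q00
    for b in ((165,105,70),(165,105,16),(165,105,70),(164,-40,70),(164,-40,36),(120,-60,36),(75,-65,36),(75,-65,16),(75,-65,70)):
        P=np.array(b)-85*zt
        q,a,c=ik(bed(P),Rt,q,.02); print(b,P.round(0),q.round(2),round(a,1),round(c,2))
E
```

```text
-10 [-0.    -0.174 -0.985]
(165, 105, 70) [165. 120. 154.] [-0.05  0.15  0.04  2.14  0.75  0.58 -1.09] 0.0 0.0
(165, 105, 16) [165. 120. 100.] [-0.06  0.26  0.08  2.13  0.84  0.49 -1.18] 0.0 0.0
(165, 105, 70) [165. 120. 154.] [-0.06  0.15  0.04  2.14  0.74  0.58 -1.09] 0.0 0.0
(164, -40, 70) [164. -25. 154.] [ 0.17  0.11  0.13  2.2   0.62  0.41 -0.72] 0.0 0.0
(164, -40, 36) [164. -25. 120.] [ 0.15  0.18  0.16  2.19  0.68  0.35 -0.79] 0.0 0.0
(120, -60, 36) [120. -45. 120.] [ 0.13  0.16  0.21  2.29  0.8   0.27 -0.88] 0.0 0.0
(75, -65, 36) [ 75. -50. 120.] [ 0.07  0.14  0.28  2.39  1.04  0.22 -1.13] 0.0 0.0
(75, -65, 16) [ 75. -50. 100.] [ 0.07  0.2   0.3   2.38  1.2   0.18 -1.3 ] 0.0 0.0
(75, -65, 70) [ 75. -50. 154.] [ 0.09  0.05  0.24  2.39  0.85  0.29 -0.93] 0.0 0.0
-15 [-0.    -0.259 -0.966]
(165, 105, 70) [165. 127. 152.] [-0.11  0.18  0.04  2.12  0.82  0.68 -1.2 ] 0.0 0.0
(165, 105, 16) [165. 127.  98.] [-0.11  0.29  0.07  2.11  0.9   0.59 -1.28] 0.0 0.0
(165, 105, 70) [165. 127. 152.] [-0.11  0.18  0.04  2.12  0.82  0.68 -1.19] 0.0 0.0
(164, -40, 70) [164. -18. 152.] [ 0.09  0
[... 1318 characters left out ...]
2.17 -0.5   0.32  0.36] 0.0 0.0
(165, 105, 16) [165.  83.  98.] [ 0.6   0.26 -0.33  2.16 -0.53  0.22  0.43] 0.0 0.0
(165, 105, 70) [165.  83. 152.] [ 0.59  0.14 -0.3   2.17 -0.49  0.32  0.35] 0.0 0.0
(164, -40, 70) [164. -62. 152.] [ 0.89  0.18 -0.28  2.13 -0.7   0.47  0.82] 0.0 0.0
(164, -40, 36) [164. -62. 118.] [ 0.89  0.25 -0.3   2.12 -0.74  0.41  0.87] 0.0 0.0
(120, -60, 36) [120. -82. 118.] [ 1.    0.24 -0.36  2.2  -0.84  0.39  1.04] 0.0 0.0
(75, -65, 36) [ 75. -87. 118.] [ 1.1   0.24 -0.42  2.28 -0.97  0.35  1.21] 0.0 0.0
(75, -65, 16) [ 75. -87.  98.] [ 1.11  0.29 -0.45  2.27 -1.    0.31  1.25] 0.0 0.0
(75, -65, 70) [ 75. -87. 152.] [ 1.11  0.16 -0.41  2.29 -0.9   0.42  1.13] 0.0 0.0
```

```bash
python3 - <<'E'
from kin import *
p,Rc,o=cur();q=o['joint_positions']
delta(bed((160,65,165)),RT(0,-15))
q,a,b=ik(bed((160,65,165)),RT(0,-15),q); print(q,a,b)
P=bed((160,65,165));Rt=RT(0,-15)
# intermediate: lift 45mm along -z first
p1=p-Rc[:,2]*.045+Rc[:,1]*.01; print('after lift shift in Rc',Rc.T@(P-p1),'in Rt',Rt.T@(P-p1))
E
```

```text
rotvec deg [-15.73 -14.65   2.17] shift now [ 0.0587  0.0816 -0.1106] shift after rot [ 0.0356  0.1085 -0.0964] |w| 0.149
[ 0.02221908  0.12278381  0.01646782  2.16939179  0.81378431  0.6278455
 -1.09741945] 0.00019231050372925512 0.00021915004089280288
after lift shift in Rc [ 0.05869622  0.07156334 -0.06561933] in Rt [ 0.04583953  0.08661931 -0.05716895]
```

Emit:
step_arm:
  commands: "0 0 0 0 0.005 -0.005 0;0 0 0 0 0.005 -0.02 0;0 0 0 0 0 -0.02 0;0 0 0 0.0147 0.018 -0.0164 0.02;0 0 0 0.0147 0.018 -0.0164 0.05;0 0 0 0.0147 0.018 -0.0164 0.05;0 0 0 0.0147 0.018 -0.0164 0.05;-5.3 -4.9 0.7 0 0 0 0.05;-5.2 -4.9 0.7 0 0 0 0.05;-5.2 -4.9 0.7 0 0 0 0.05;0 0 0 0 0 0 0.05"
  grip_force: 60

```text
t: 18.73
ee_pos: [0.5207, -0.1961, 0.2833]
ee_rot: [2.624, 0.221, 1.004]
contact_force: [-0.8, 0.6, 0.3]
width: 0.591
```

```bash
python3 - <<'E'
from kin import *
show(); s=snap('wrist','w14.png'); snap('top','t14.png')
for n,b in dict(knobtop=(165,105,54),knobbase=(165,105,16),lock=(75,-65,0),eye=(163.9,-39.9,16),pivot=(75,105,37)).items(): print(n,proj(s,bed(b)).round(1))
delta(bed((165,127,150)),RT(0,-15))
E
```

```text
t 18.73 p [ 0.5207 -0.1961  0.2833] q [-0.03  0.12  0.08  2.17  0.77  0.62 -1.05] F [-0.8  0.6  0.3] w 50.4
bed [158.   65.6 164.3] z in bed [-0.019 -0.25  -0.968] y in bed [ 1.     0.002 -0.02 ]
knobtop [298.3 125.5]
knobbase [296.5 110.7]
lock [199.8 284.9]
eye [290.8 278.4]
pivot [146.1 117.3]
rotvec deg [-1.19 -0.61  0.31] shift now [ 0.0639  0.0065 -0.0017] shift after rot [ 0.0639  0.0062 -0.0022] |w| 0.064
```

View pics/w14.png

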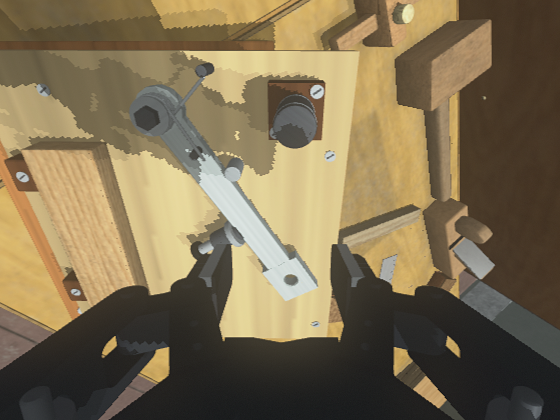

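```bash
python3 - <<'E'
from kin import *
s=load('w14.png'); a=cv2.imread('pics/w14.png')
c=cv2.resize(a[70:160,255:345],(900,900),interpolation=cv2.INTER_CUBIC)[:600*2]
cv2.imwrite('pics/w14c.png',cv2.resize(a[70:160,255:345],(600,600),interpolation=cv2.INTER_CUBIC))
def circ(cx,cy,z,r):
    return [proj(s,bed((cx+r*np.cos(t),cy+r*np.sin(t),z))) for t in np.linspace(0,2*np.pi,12,endpoint=False)]
for z in (16,54):
    q=np.array(circ(165,105,z,12)); print(z,q.min(0).round(1),q.max(0).round(1))
E
```

```text
16 [278.1  91.2] [314.9 129.2]
54 [276.1 102.3] [320.5 147. ]
```

View pics/w14c.png

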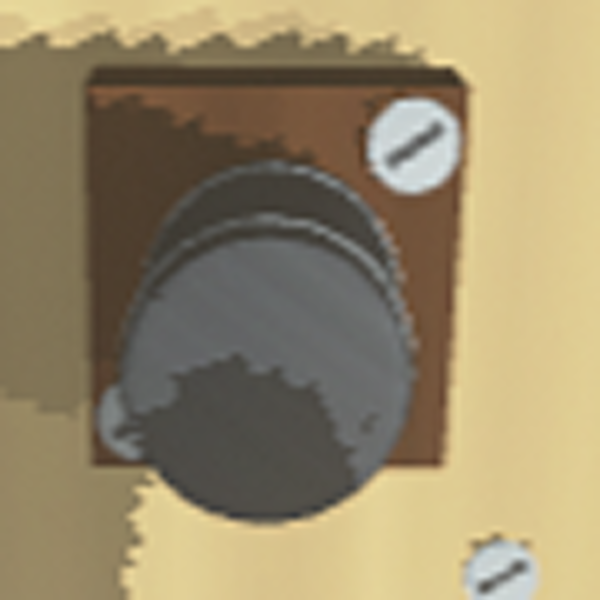

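```bash
python3 - <<'E'
from kin import *
Rt=RT(-2.4,-15); print((Rbed(PSI).T@Rt[:,2]).round(3))
p,Rc,o=cur()
P1=bed((161.5-2.5,121.1,157.8));P2=bed((161.5,121.1,97.8)); delta(P1,Rt); print('down',(Rt.T@(P2-P1)).round(4))
E
```

```text
[ 0.04  -0.259 -0.965]
rotvec deg [-3.51 -0.61  0.92] shift now [ 0.0563  0.0003 -0.0077] shift after rot [ 0.0562 -0.0001 -0.0082] |w| 0.057
down [ 0.0155 -0.      0.058 ]
```

Emit:
step_arm:
  commands: "-1.2 -0.2 0.3 0.019 0 -0.003 0.05;-1.2 -0.2 0.3 0.019 0 -0.003 0.05;-1.1 -0.2 0.3 0.018 0 -0.002 0.05;0 0 0 0.004 0 0.015 0.05;0 0 0 0.004 0 0.015 0.05;0 0 0 0 0 0 0.05"

```text
t: 19.58
ee_pos: [0.5627, -0.1568, 0.2506]
ee_rot: [2.56, 0.223, 0.98]
contact_force: [0.0, 0.2, -0.7]
width: 0.585
```

```bash
python3 - <<'E'
from kin import *
show(); s=snap('wrist','w15.png'); delta(bed((161.5,121.1,97.8)),RT(-2.4,-15))
E
```

```text
t 19.57 p [ 0.5627 -0.1568  0.2506] q [-0.12  0.22  0.06  2.16  0.95  0.61 -1.35] F [ 0.   0.2 -0.7] w 50.0
bed [159.9 119.1 125.4] z in bed [ 0.04  -0.262 -0.964] y in bed [ 0.999 -0.001  0.042]
rotvec deg [ 0.03  0.19 -0.09] shift now [0.0091 0.0002 0.0269] shift after rot [0.009  0.0002 0.0269] |w| 0.028
```

View pics/w15.png

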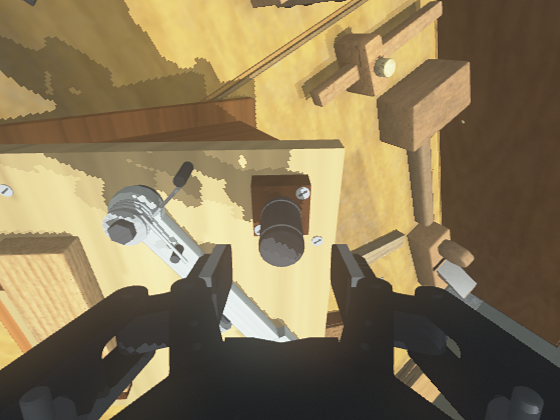

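Emit:
step_arm:
  commands: "0 0 0 0.003 0 0.009 0.05;0 0 0 0.003 0 0.009 0.05;0 0 0 0.003 0 0.009 0.05;0 0 0 0 0 0 0.05"

```text
t: 20.12
ee_pos: [0.5777, -0.1605, 0.2272]
ee_rot: [2.558, 0.222, 0.982]
contact_force: [0.8, -0.2, -0.0]
width: 0.588
```

```bash
python3 - <<'E'
from kin import *
show(); s=snap('wrist','w16.png'); print(proj(s,bed((164.1,105,38))),proj(s,bed((163.4,105,54))))
E
```

```text
t 20.12 p [ 0.5777 -0.1605  0.2272] q [-0.12  0.28  0.08  2.14  1.01  0.57 -1.41] F [ 0.8 -0.2 -0. ] w 50.2
bed [161.3 122.2  97.7] z in bed [ 0.042 -0.261 -0.964] y in bed [ 0.999 -0.     0.044]
[281.58183632 267.07850692] [281.65854604 291.61928755]
```

View pics/w16.png

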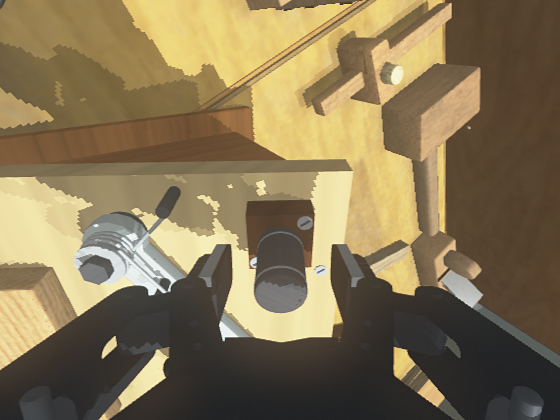

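Emit:
step_arm:
  commands: "0 0 0 0 0 0 0.03;0 0 0 0 0 0 0.015;0 0 0 0 0 0 0.015;0 0 0 0 0 0 0.015;0 0 0 0 0 0 0.015"
  grip_force: 70

```text
t: 20.8
ee_pos: [0.5774, -0.1603, 0.2285]
ee_rot: [2.557, 0.221, 0.982]
contact_force: [-6.4, 2.8, 4.9]
width: 0.254
```

```bash
python3 - <<'E'
from kin import *
show(); p,Rc,o=cur(); 
# lift along pin axis (-.042,0,.999) 55mm
print(Rc.T@(Rbed(PSI)@(np.array([-.042,0,.999])*.058)))
E
```

```text
t 20.8 p [ 0.5774 -0.1603  0.2285] q [-0.12  0.28  0.08  2.14  1.01  0.57 -1.41] F [-6.4  2.8  4.9] w 21.7
bed [161.7 122.4  99. ] z in bed [ 0.043 -0.26  -0.965] y in bed [ 0.999 -0.001  0.045]
[-0.01508594  0.00017121 -0.05599638]
```

Emit:
step_arm:
  commands: "0 0 0 -0.0013 0 -0.005 0.015;0 0 0 -0.0026 0 -0.01 0.015;0 0 0 -0.004 0 -0.015 0.015;0 0 0 -0.004 0 -0.015 0.015;0 0 0 -0.004 0 -0.015 0.015;0 0 0 0 0 0 0.015"

```text
t: 21.55
ee_pos: [0.5476, -0.1456, 0.2819]
ee_rot: [2.556, 0.219, 0.982]
contact_force: [0.2, -0.2, -1.2]
width: 0.255
```

```bash
python3 - <<'E'
from kin import *
show(); s=snap('wrist','w17.png');snap('scene','s17.png')
a=cv2.imread('pics/s17.png'); cv2.imwrite('pics/s17c.png',cv2.resize(a[100:220,270:414],(720,600),interpolation=cv2.INTER_CUBIC))
E
```

```text
t 21.55 p [ 0.5476 -0.1456  0.2819] q [-0.13  0.15  0.04  2.16  0.9   0.67 -1.29] F [ 0.2 -0.2 -1.2] w 21.8
bed [159.5 122.8 161.9] z in bed [ 0.045 -0.259 -0.965] y in bed [ 0.999 -0.001  0.047]
```

View pics/w17.png

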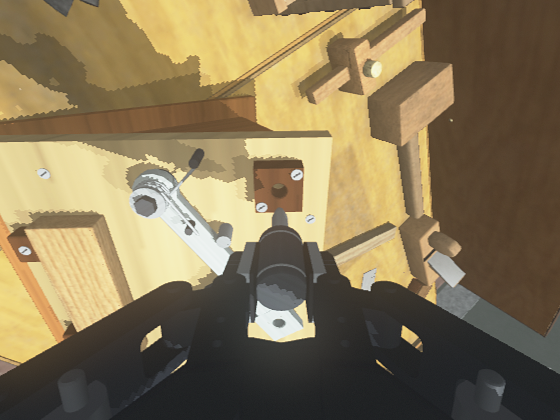

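View pics/s17c.png

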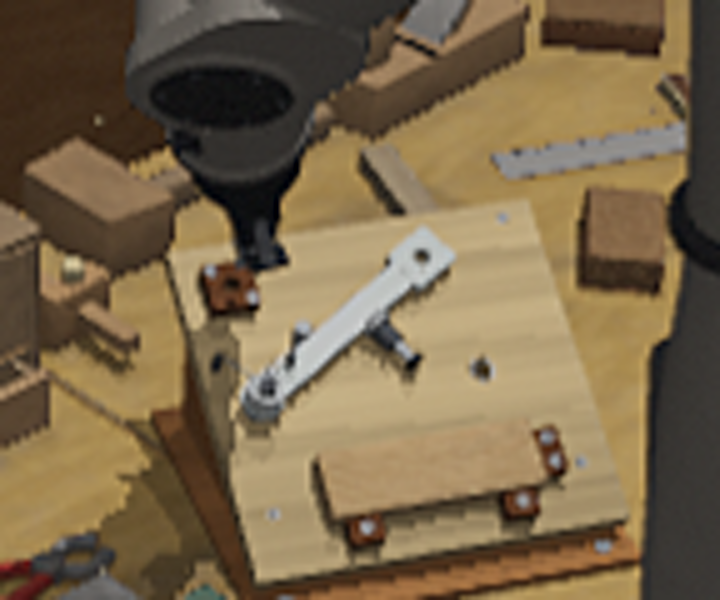

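```bash
python3 - <<'E'
from kin import *
B=Rbed(PSI)
# at grasp
p=np.array([.5774,-.1603,.2285]);Rg=R.from_euler('xyz',[2.557,.221,.982]).as_matrix()
ax=np.array([-.042,0,.999]);base=bed((165,105,16)); tip=base-B@ax*.034; top=base+B@ax*.038
tl=[Rg.T@(x-p)*1000 for x in (base,tip,top)]; print('tool frame base,tip,top',np.round(tl,1))
pc,Rc,o=cur();s=load('w17.png')
for x in tl: print(proj(s,pc+Rc@x/1000).round(1))
a=cv2.imread('pics/w17.png'); cv2.imwrite('pics/w17c.png',cv2.resize(a[190:350,200:360],(600,600),interpolation=cv2.INTER_CUBIC))
E
```

```text
tool frame base,tip,top [[  4.9  -0.3  84.7]
 [ 13.7  -0.5 117.5]
 [ -5.   -0.2  48. ]]
[279.3 238.1]
[279.3 207.6]
[279.3 288.1]
```

View pics/w17c.png

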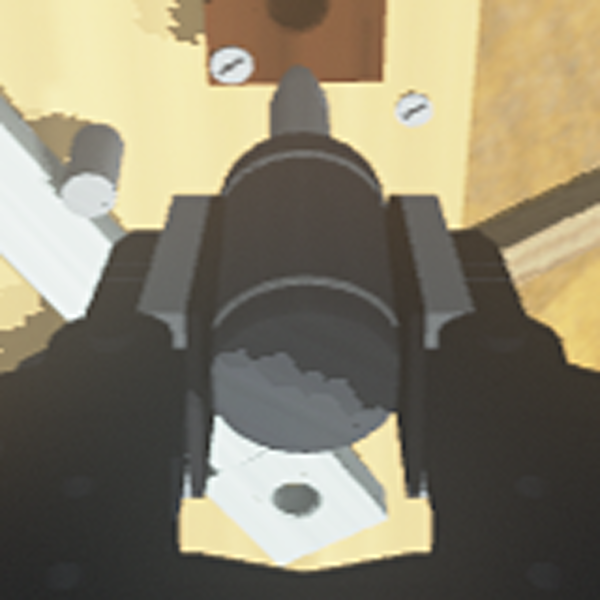

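```bash
cat >> kin.py <<'E'
TIP=np.array([13.7,-.5,117.5])/1000; PBASE=np.array([4.9,-.3,84.7])/1000
def tcp_for_tip(b,Rt): return bed(b)-Rt@TIP
def tipnow():
    p,Rc,o=cur(); print('tip bed',((p+Rc@TIP-OB)@Rbed(PSI)*1000).round(1),'base',((p+Rc@PBASE-OB)@Rbed(PSI)*1000).round(1))
E
python3 - <<'E'
from kin import *
for f,(u,v) in dict(w17=(279.2,322.5),w14=(291,279.5)).items():
    s=load(f+'.png'); print(f,proj(s,bed((163.9,-39.9,16))).round(1),onbed(s,u,v,16).round(1))
s=load('w6.png'); print(proj(s,bed((75,-65,0))), onbed(s,402,367,0))
a=cv2.imread('pics/w6.png'); cv2.imwrite('pics/w6c.png',cv2.resize(a[340:400,370:430],(600,600),interpolation=cv2.INTER_CUBIC))
Rt=RT(0,-15); delta(tcp_for_tip((163.9,-39.9,46),Rt),Rt); tipnow()
E
```

```text
w17 [278.8 321.7] [164.3 -41.2  16. ]
w14 [290.8 278.4] [164.1 -41.2  16. ]
[400.7310694  364.71180967] [ 7.58595400e+01 -6.64811366e+01  8.12765182e-15]
rotvec deg [ 2.48  0.07 -0.71] shift now [-0.1408  0.0056  0.0357] shift after rot [-0.1409  0.0054  0.0352] |w| 0.145
tip bed [163.7 105.2  43.7] base [162.4 105.2  77.6]
```

View pics/w6c.png

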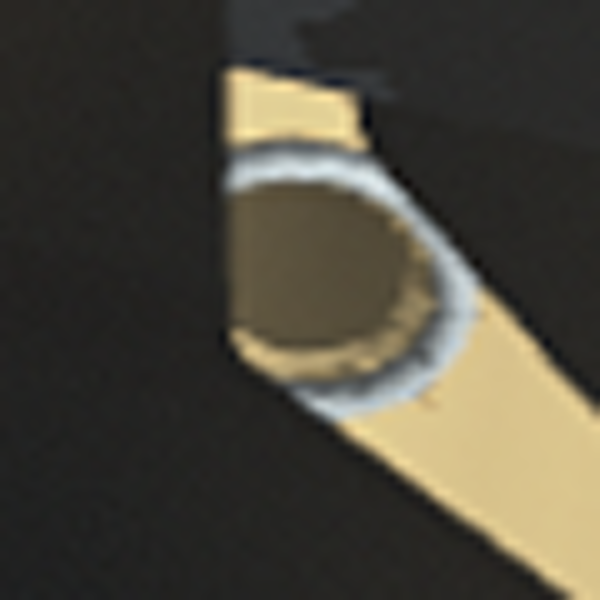

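Emit:
step_arm:
  commands: "2.5 0 -0.7 0 0 0 0.015;0 0 0 -0.023 0.0009 0.0058 0.015;0 0 0 -0.024 0.0009 0.0059 0.015;0 0 0 -0.024 0.0009 0.0059 0.015;0 0 0 -0.024 0.0009 0.0059 0.015;0 0 0 -0.024 0.0009 0.0059 0.015;0 0 0 -0.022 0.0009 0.0058 0.015;0 0 0 0 0 0 0.015"

```text
t: 22.65
ee_pos: [0.4871, -0.28, 0.2849]
ee_rot: [2.604, 0.228, 0.99]
contact_force: [0.6, 0.3, -0.6]
width: 0.255
```

```bash
python3 - <<'E'
from kin import *
show(); tipnow(); s=snap('wrist','w18.png'); Rt=RT(0,-15);delta(tcp_for_tip((164.1,-40.9,24),Rt),Rt); print(proj(s,bed((163.9,-39.9,16))))
E
```

```text
t 22.65 p [ 0.4871 -0.28    0.2849] q [ 0.09  0.1   0.15  2.2   0.77  0.51 -0.9 ] F [ 0.6  0.3 -0.6] w 21.8
bed [163.8 -24.6 162.8] z in bed [-0.002 -0.262 -0.965] y in bed [ 1.    -0.002 -0.002]
tip bed [163.1 -42.2  45.9] base [163.3 -42.1  79.8]
rotvec deg [-0.1   0.14 -0.05] shift now [0.0054 0.0006 0.0211] shift after rot [0.0053 0.0006 0.0211] |w| 0.022
[281.58693969 184.88791241]
```

View pics/w18.png

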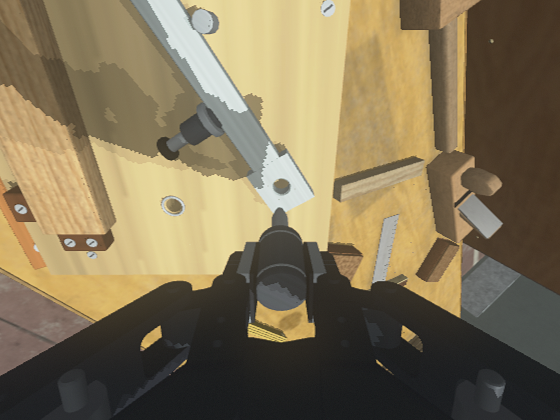

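```bash
python3 - <<'E'
from kin import *
s=load('w18.png'); a=cv2.imread('pics/w18.png')
def blob(x0,x1,y0,y1,z,inv=True):
    g=cv2.cvtColor(a[y0:y1,x0:x1],cv2.COLOR_BGR2GRAY); return g
cv2.imwrite('pics/w18c.png',np.hstack([cv2.resize(a[165:215,255:305],(400,400),interpolation=cv2.INTER_CUBIC),cv2.resize(a[180:230,148:198],(400,400),interpolation=cv2.INTER_CUBIC)]))
E
```

```text
(no output)
```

View pics/w18c.png

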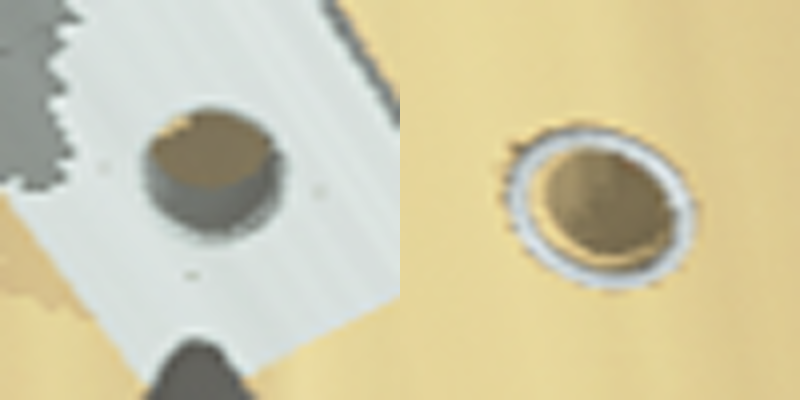

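```bash
python3 - <<'E'
from kin import *
s=load('w18.png'); p,Rc,o=cur()
print('eye',onbed(s,281.2,186,16).round(1),'lock',onbed(s,172.9,205.5,0).round(1),'tip px',proj(s,p+Rc@TIP),'tip seen ~', 255+198/8-.5,165+342/8-.5)
E
```

```text
eye [163.6 -40.8  16. ] lock [ 74.  -66.3   0. ] tip px [280.69671686 206.25246072] tip seen ~ 279.25 207.25
```

Emit:
step_arm:
  commands: "0 0 0 0.0018 0.0004 0.007 0.015;0 0 0 0.0018 0.0004 0.007 0.015;0 0 0 0.0018 0.0003 0.007 0.015;0 0 0 0.0013 0 0.005 0.015;0 0 0 0.001 0 0.004 0.015;0 0 0 0.0008 0 0.003 0.015;0 0 0 0 0 0 0.015"

```text
t: 23.58
ee_pos: [0.5042, -0.2866, 0.2563]
ee_rot: [2.604, 0.228, 0.992]
contact_force: [0.4, 0.3, -0.3]
width: 0.257
```

```bash
python3 - <<'E'
from kin import *
show(); tipnow(); s=snap('wrist','w19.png');p,Rc,o=cur(); print('F bed',Rbed(PSI).T@o['contact_force'],o['wrist_torque'])
a=cv2.imread('pics/w19.png'); cv2.imwrite('pics/w19c.png',cv2.resize(a[140:320,190:370],(600,600),interpolation=cv2.INTER_CUBIC))
E
```

```text
t 23.57 p [ 0.5042 -0.2866  0.2563] q [ 0.09  0.18  0.17  2.19  0.83  0.45 -0.97] F [ 0.4  0.3 -0.3] w 22.0
bed [165.3 -23.2 129. ] z in bed [-0.001 -0.26  -0.965] y in bed [ 1.    -0.    -0.001]
tip bed [164.7 -40.5  12. ] base [164.9 -40.5  45.9]
F bed [-0.15235969  0.75228089 -0.16317761] [0.55124188 0.38774009 0.02418478]
```

View pics/w19c.png

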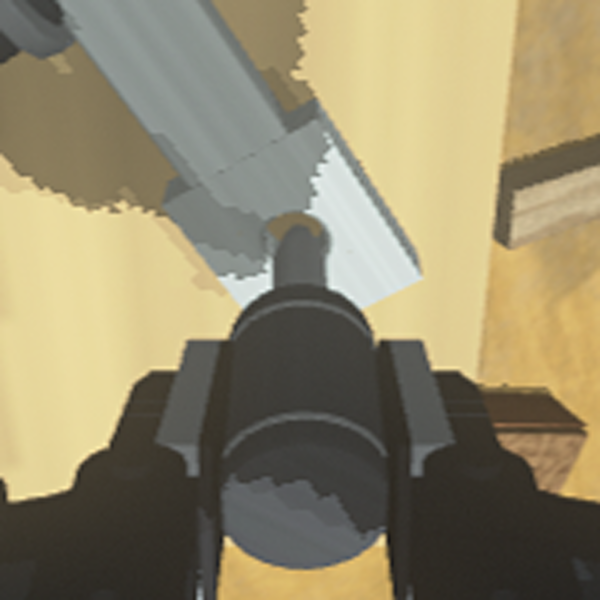

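Emit:
step_arm:
  commands: "0 0 0 0.0008 0 0.003 0.015;0 0 0 0.0007 0 0.0025 0.015;0 0 0 0.0005 0 0.002 0.015;0 0 0 0 0 0 0.015"

```text
t: 24.12
ee_pos: [0.5077, -0.2882, 0.2496]
ee_rot: [2.604, 0.228, 0.992]
contact_force: [-0.2, 0.5, -0.6]
width: 0.257
```

```bash
python3 - <<'E'
from kin import *
show(); tipnow(); s=snap('wrist','w20.png');p,Rc,o=cur(); print('F bed',Rbed(PSI).T@o['contact_force'],o['wrist_torque'])
a=cv2.imread('pics/w20.png'); cv2.imwrite('pics/w20c.png',cv2.resize(a[140:320,190:370],(600,600),interpolation=cv2.INTER_CUBIC))
E
```

```text
t 24.12 p [ 0.5077 -0.2882  0.2496] q [ 0.09  0.19  0.18  2.19  0.85  0.44 -0.99] F [-0.2  0.5 -0.6] w 21.9
bed [165.3 -23.2 121.2] z in bed [-0.001 -0.26  -0.965] y in bed [ 1.    -0.    -0.001]
tip bed [164.7 -40.5   4.2] base [164.9 -40.5  38.1]
F bed [ 0.09441717 -0.47326253  0.20633318] [0.52084475 0.39855038 0.03959657]
```

View pics/w20c.png

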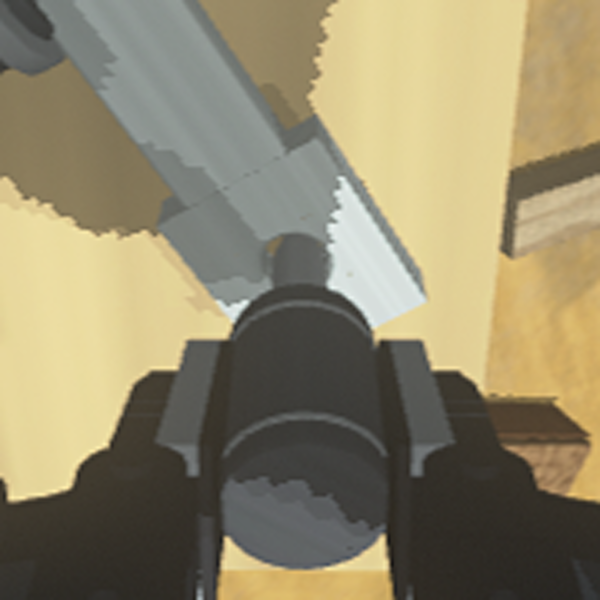

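```bash
python3 - <<'E'
from kin import *
p,Rc,o=cur(); B=Rbed(PSI); tip=(p+Rc@TIP-OB)@B*1000; T=Rc.T@B
prev=tip.copy()
for k,f in enumerate(np.linspace(.55,0,12)):
    t=np.array([75+170*np.sin(f),104.2-170*np.cos(f),2.8]); print(round(f,2),t.round(1),((T@(t-prev))/1000).round(4)); prev=t
E
```

```text
0.55 [163.9 -40.7   2.8] [ 0.0002 -0.0008  0.0014]
0.5 [156.5 -45.    2.8] [-0.0041 -0.0074  0.0011]
0.45 [148.9 -48.9   2.8] [-0.0038 -0.0076  0.001 ]
0.4 [141.2 -52.4   2.8] [-0.0034 -0.0077  0.0009]
0.35 [133.3 -55.5   2.8] [-0.003  -0.0079  0.0008]
0.3 [125.2 -58.2   2.8] [-0.0026 -0.0081  0.0007]
0.25 [117.1 -60.5   2.8] [-0.0022 -0.0082  0.0006]
0.2 [108.8 -62.4   2.8] [-0.0018 -0.0083  0.0005]
0.15 [100.4 -63.9   2.8] [-0.0014 -0.0084  0.0004]
0.1 [ 92.  -65.    2.8] [-0.001  -0.0084  0.0003]
0.05 [ 83.5 -65.6   2.8] [-0.0006 -0.0085  0.0002]
0.0 [ 75.  -65.8   2.8] [-0.0002 -0.0085  0.0001]
```

Emit:
step_arm:
  commands: "0 0 0 0.0002 -0.0008 0.0014 0.015;0 0 0 -0.0041 -0.0074 0.0011 0.015;0 0 0 -0.0038 -0.0076 0.001 0.015;0 0 0 -0.0034 -0.0077 0.0009 0.015;0 0 0 -0.003 -0.0079 0.0008 0.015;0 0 0 -0.0026 -0.0081 0.0007 0.015"

```text
t: 24.92
ee_pos: [0.4694, -0.2896, 0.2287]
ee_rot: [2.603, 0.227, 0.992]
contact_force: [1.8, 1.6, -0.1]
width: 0.261
```

```bash
python3 - <<'E'
from kin import *
show(); tipnow(); s=snap('wrist','w21.png');p,Rc,o=cur(); print('F bed',Rbed(PSI).T@o['contact_force'],o['wrist_torque'])
a=cv2.imread('pics/w21.png'); cv2.imwrite('pics/w21c.png',cv2.resize(a[140:320,100:340],(800,600),interpolation=cv2.INTER_CUBIC))
E
```

```text
t 24.93 p [ 0.4694 -0.2896  0.2287] q [ 0.07  0.18  0.21  2.28  0.97  0.38 -1.1 ] F [ 1.8  1.6 -0.1] w 22.3
bed [125.4 -40.9 120.1] z in bed [-0.    -0.26  -0.966] y in bed [ 1. -0. -0.]
tip bed [124.9 -58.2   3. ] base [125.1 -58.2  37. ]
F bed [-1.26504083  2.45149746 -0.86460165] [0.93956248 0.12326299 0.27306308]
```

View pics/w21c.png

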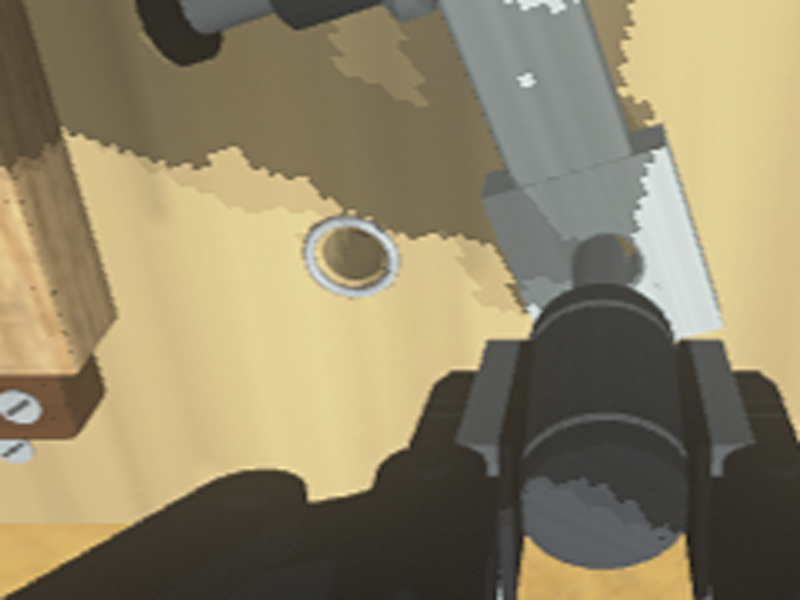

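Emit:
step_arm:
  commands: "0 0 0 -0.0022 -0.0082 0.0006 0.015;0 0 0 -0.0018 -0.0083 0.0005 0.015;0 0 0 -0.0014 -0.0084 0.0004 0.015;0 0 0 -0.001 -0.0084 0.0003 0.015;0 0 0 -0.0006 -0.0085 0.0002 0.015;0 0 0 0 -0.006 0 0.015;0 0 0 0 0 0 0.015"

```text
t: 25.85
ee_pos: [0.4294, -0.2784, 0.205]
ee_rot: [2.603, 0.227, 0.993]
contact_force: [4.0, 0.1, 1.6]
width: 0.253
```

```bash
python3 - <<'E'
from kin import *
show(); tipnow(); s=snap('wrist','w22.png');p,Rc,o=cur(); print('F bed',Rbed(PSI).T@o['contact_force'],o['wrist_torque']); print('lock px',proj(s,bed((75,-65.8,0))),'tip px',proj(s,p+Rc@TIP))
a=cv2.imread('pics/w22.png'); cv2.imwrite('pics/w22c.png',cv2.resize(a[140:320,160:400],(800,600),interpolation=cv2.INTER_CUBIC))
snap('top','t22.png'); a=cv2.imread('pics/t22.png'); cv2.imwrite('pics/t22c.png',cv2.resize(a[140:280,315:470],(664,600),interpolation=cv2.INTER_CUBIC))
E
```

```text
t 25.85 p [ 0.4294 -0.2784  0.205 ] q [ 0.04  0.16  0.25  2.38  1.17  0.33 -1.31] F [4.  0.1 1.6] w 21.6
bed [ 78.1 -48.  120. ] z in bed [-0.    -0.26  -0.966] y in bed [ 1.  0. -0.]
tip bed [ 77.6 -65.3   3. ] base [ 77.8 -65.3  37. ]
F bed [ 3.64652693  2.13347917 -0.14806696] [ 0.45931073 -0.81238816  0.50053191]
lock px [276.4655299  206.50691527] tip px [280.74904466 208.16253588]
```

View pics/w22c.png

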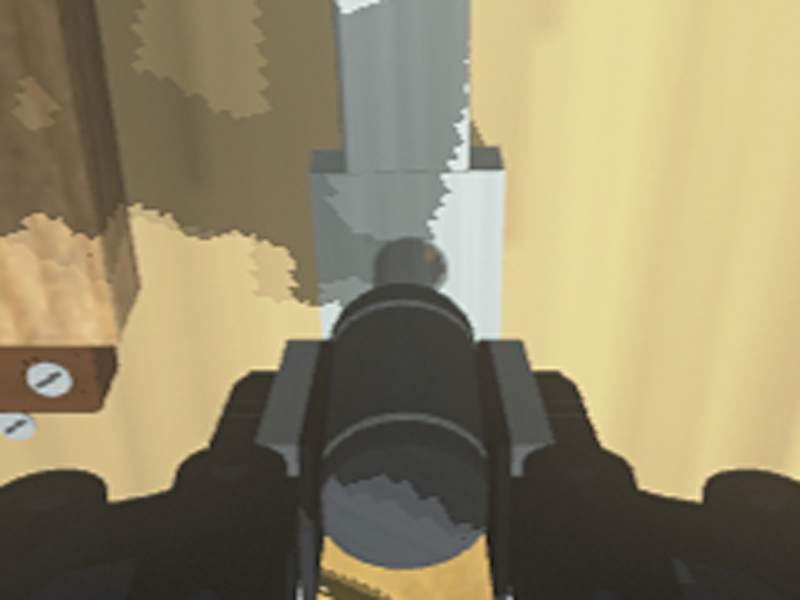

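View pics/t22c.png

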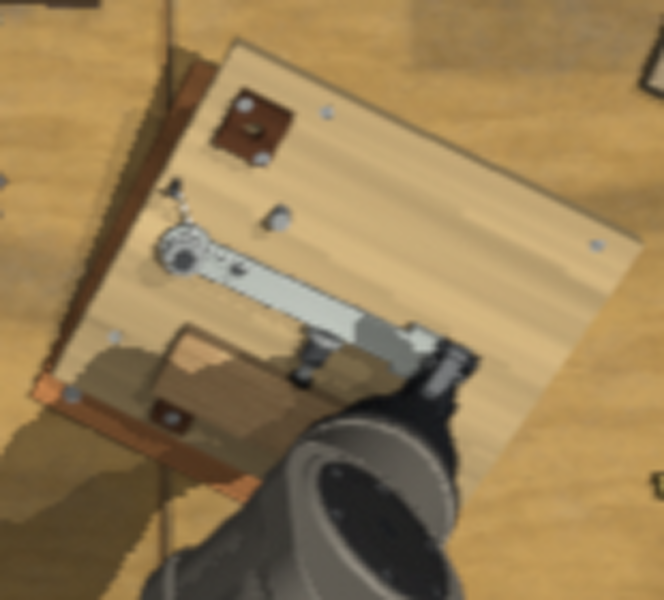

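Emit:
step_arm:
  commands: "0 0 0 0 -0.0025 0 0.015;0 0 0 0 0 0 0.015;0 0 0 0.0005 0 0.002 0.015;0 0 0 0.0005 0 0.002 0.015;0 0 0 0.0005 0 0.002 0.015;0 0 0 0 0 0 0.015"

```text
t: 26.7
ee_pos: [0.4305, -0.2792, 0.1985]
ee_rot: [2.603, 0.227, 0.992]
contact_force: [5.3, -0.9, 1.8]
width: 0.254
```

```bash
python3 - <<'E'
from kin import *
show(); tipnow(); p,Rc,o=cur(); print('F bed',Rbed(PSI).T@o['contact_force'],o['wrist_torque'])
E
```

```text
t 26.7 p [ 0.4305 -0.2792  0.1985] q [ 0.03  0.18  0.26  2.38  1.21  0.32 -1.36] F [ 5.3 -0.9  1.8] w 21.7
bed [ 76.  -48.3 113.7] z in bed [-0.    -0.26  -0.965] y in bed [ 1. -0. -0.]
tip bed [ 75.5 -65.6  -3.3] base [ 75.7 -65.6  30.6]
F bed [ 5.38096393  1.41415476 -1.00457553] [ 0.06924391 -1.1515028   0.56802411]
```

Emit:
step_arm:
  commands: "0 0 0 0.0006 0 0.0024 0.015;0 0 0 0.0006 0 0.0024 0.015;0 0 0 0.0006 0 0.0024 0.015;0 0 0 0 0 0 0.015"

```text
t: 27.2
ee_pos: [0.4338, -0.2809, 0.1919]
ee_rot: [2.603, 0.227, 0.992]
contact_force: [6.4, -1.3, 1.6]
width: 0.258
```

```bash
python3 - <<'E'
from kin import *
show(); tipnow(); p,Rc,o=cur(); print('F bed',Rbed(PSI).T@o['contact_force'],o['wrist_torque'])
E
```

```text
t 27.2 p [ 0.4338 -0.2809  0.1919] q [ 0.03  0.2   0.26  2.38  1.26  0.31 -1.41] F [ 6.4 -1.3  1.6] w 22.0
bed [ 75.9 -48.3 106.2] z in bed [-0.    -0.26  -0.966] y in bed [ 1.  0. -0.]
tip bed [ 75.4 -65.7 -10.8] base [ 75.6 -65.6  23.1]
F bed [ 6.35444927  1.55224911 -1.77303487] [ 0.15662289 -1.18921662  0.61242473]
```

Inserting smoothly. The pin base is at 23 mm and home is 16 mm.

Emit:
step_arm:
  commands: "0 0 0 0.0006 0 0.0024 0.015;0 0 0 0.0006 0 0.0024 0.015;0 0 0 0.0003 0 0.001 0.015;0 0 0 0.0003 0 0.001 0.015;0 0 0 0 0 0 0.015"

```text
t: 27.82
ee_pos: [0.4369, -0.2824, 0.1859]
ee_rot: [2.603, 0.227, 0.992]
contact_force: [5.3, -0.1, 3.8]
width: 0.256
```

```bash
python3 - <<'E'
from kin import *
show(); tipnow(); p,Rc,o=cur(); print('F bed',Rbed(PSI).T@o['contact_force'],o['wrist_torque']); snap('wrist','w23.png')
a=cv2.imread('pics/w23.png'); cv2.imwrite('pics/w23c.png',cv2.resize(a[140:320,160:400],(800,600),interpolation=cv2.INTER_CUBIC))
E
```

```text
t 27.82 p [ 0.4369 -0.2824  0.1859] q [ 0.03  0.22  0.27  2.38  1.3   0.3  -1.45] F [ 5.3 -0.1  3.8] w 21.9
bed [ 75.9 -48.3  99.3] z in bed [-0.    -0.26  -0.966] y in bed [ 1. -0. -0.]
tip bed [ 75.4 -65.7 -17.8] base [ 75.6 -65.7  16.2]
F bed [6.11095542 2.15729771 0.85750384] [ 0.15891098 -1.03729687  0.57635068]
```

View pics/w23c.png

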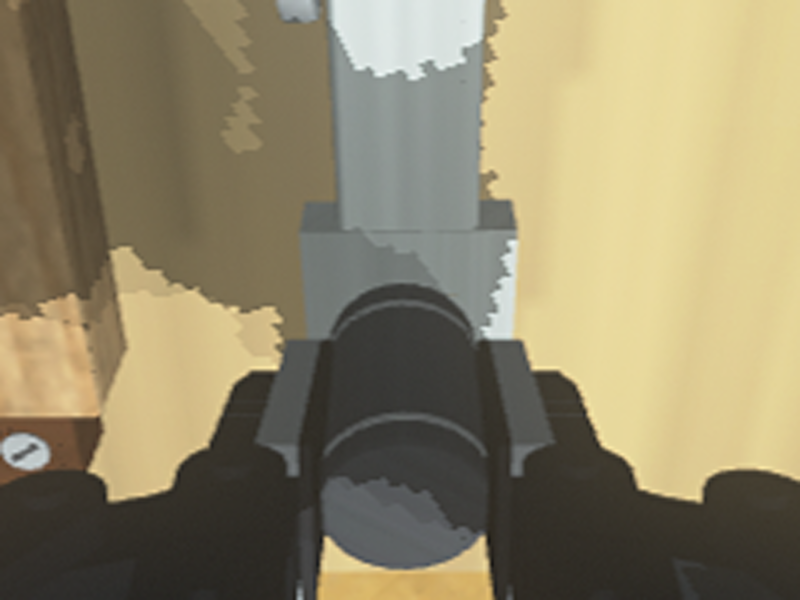

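Emit:
step_arm:
  commands: "0 0 0 0.0002 0 0.0007 0.015;0 0 0 0.0002 0 0.0007 0.015;0 0 0 0 0 0 0.015"

```text
t: 28.25
ee_pos: [0.4374, -0.2827, 0.1853]
ee_rot: [2.602, 0.227, 0.992]
contact_force: [-6.5, 10.6, 27.8]
width: 0.255
```

```bash
python3 - <<'E'
from kin import *
show(); tipnow(); p,Rc,o=cur(); print('F bed',Rbed(PSI).T@o['contact_force'],o['wrist_torque'])
E
```

```text
t 28.25 p [ 0.4374 -0.2827  0.1853] q [ 0.03  0.22  0.27  2.38  1.31  0.3  -1.46] F [-6.5 10.6 27.8] w 21.8
bed [ 76.2 -48.4  98.4] z in bed [ 0.001 -0.261 -0.965] y in bed [ 1.    -0.     0.001]
tip bed [ 75.7 -65.8 -18.6] base [ 75.9 -65.7  15.3]
F bed [ 4.85111284  6.7445078  29.28803076] [-0.34230552 -0.49250617  0.14750563]
```

Emit:
step_arm:
  commands: "0 0 0 -0.0001 0 -0.0005 0.015;0 0 0 0 0 0 0.03;0 0 0 0 0 0 0.05;0 0 0 0 0 0 0.05;0 0 0 0 0 0 0.05"

```text
t: 28.88
ee_pos: [0.4367, -0.2825, 0.1847]
ee_rot: [2.604, 0.228, 0.992]
contact_force: [-0.3, 0.9, 0.6]
width: 0.589
```

```bash
python3 - <<'E'
from kin import *
show(); p,Rc,o=cur(); snap('wrist','w24.png')
# retreat along bed normal 70 mm
print((Rc.T@Rbed(PSI)[:,2]*.07).round(4))
E
```

```text
t 28.88 p [ 0.4367 -0.2825  0.1847] q [ 0.03  0.22  0.27  2.38  1.3   0.3  -1.46] F [-0.3  0.9  0.6] w 50.3
bed [ 75.3 -48.5  98.3] z in bed [-0.001 -0.261 -0.965] y in bed [ 1.    -0.    -0.001]
[-0.0182 -0.0001 -0.0676]
```

View pics/w24.png

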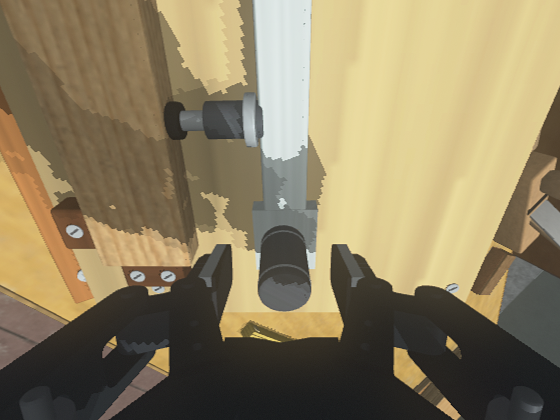

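Emit:
step_arm:
  commands: "0 0 0 -0.0025 0 -0.0095 0.05;0 0 0 -0.0026 0 -0.01 0.05;0 0 0 -0.0035 0 -0.013 0.05;0 0 0 -0.004 0 -0.015 0.05;0 0 0 -0.004 0 -0.015 0.05;0 0 0 -0.005 0.02 -0.015 0.05;0 0 0 -0.01 0.03 -0.01 0.05;0 0 0 -0.01 0.03 -0.01 0.05;0 0 0 0 0 0 0.05"

```text
t: 30.05
ee_pos: [0.4469, -0.304, 0.3177]
ee_rot: [2.6, 0.226, 0.991]
contact_force: [0.6, 1.6, -0.8]
width: 0.589
```

```bash
python3 - <<'E'
from kin import *
show(); s=snap('wrist','w25.png'); s2=snap('scene','s25.png'); snap('top','t25.png')
for n,b in dict(base=(75,-65,16),top=(75,-65,54),c1=(-25,80,20),c2=(25,80,20),c3=(25,-80,20),c4=(-25,-80,20)).items(): print(n,proj(s,bed(b)).round(1),proj(s2,bed(b)).round(1))
a=cv2.imread('pics/s25.png'); cv2.imwrite('pics/s25c.png',cv2.resize(a[120:240,280:424],(720,600),interpolation=cv2.INTER_CUBIC))
a=cv2.imread('pics/t25.png'); cv2.imwrite('pics/t25c.png',cv2.resize(a[140:280,315:470],(664,600),interpolation=cv2.INTER_CUBIC))
E
```

```text
t 30.05 p [ 0.4469 -0.304   0.3177] q [ 0.07 -0.    0.24  2.22  0.68  0.53 -0.72] F [ 0.6  1.6 -0.8] w 50.3
bed [157.7 -63.5 204.1] z in bed [ 0.002 -0.26  -0.966] y in bed [ 1.    -0.001  0.002]
base [181.  148.9] [367.4 171.2]
top [165.9 166.4] [370.4 166.5]
c1 [-37.4 -91. ] [336.8 202.7]
c2 [ 49.5 -91.1] [333.1 189.7]
c3 [123.5 167.7] [375.6 182.6]
c4 [ 64.2 167.9] [379.6 195.3]
```

View pics/w25.png

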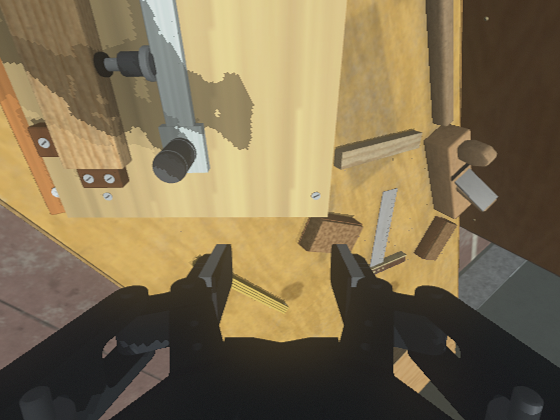

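View pics/s25c.png

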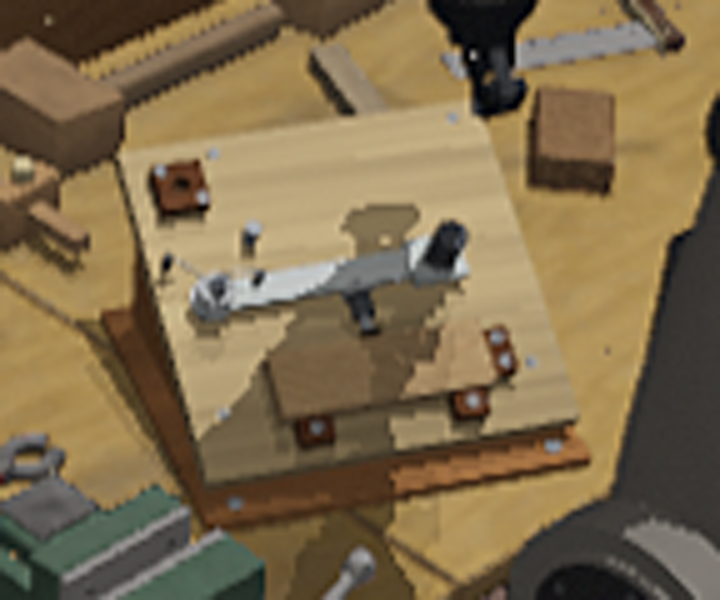

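View pics/t25c.png

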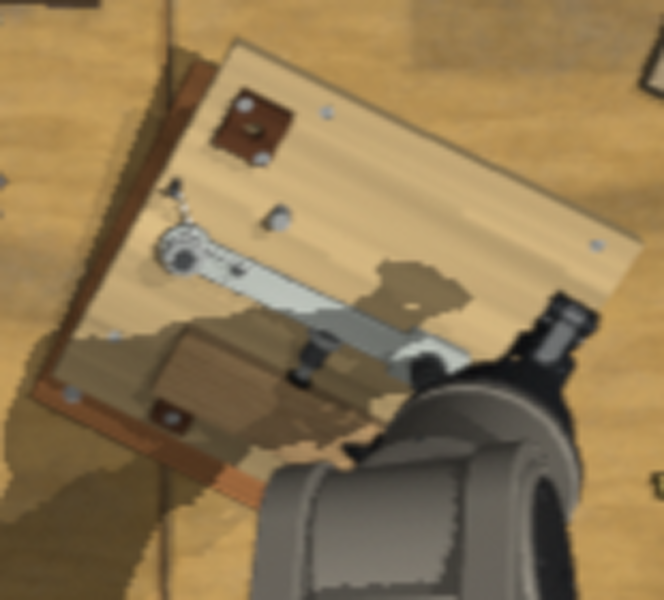

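Emit:
step_arm:
  commands: "0 0 0 -0.025 -0.02 0 0.05;0 0 0 -0.025 -0.02 0 0.05;0 0 0 -0.025 -0.015 -0.01 0.05;0 0 0 -0.025 -0.015 -0.01 0.05;0 0 0 0 0 0 0.05"

```text
t: 30.82
ee_pos: [0.3293, -0.3498, 0.3197]
ee_rot: [2.604, 0.227, 0.99]
contact_force: [-0.8, -0.9, -0.5]
width: 0.583
```

```bash
python3 - <<'E'
from kin import *
show(); s=snap('wrist','w26.png')
for n,b in dict(base=(75,-65,16),top=(75,-65,54),c1=(-25,80,20),c2=(25,80,20),c3=(25,-80,20),c4=(-25,-80,20)).items(): print(n,proj(s,bed(b)).round(1))
a=cv2.imread('pics/w26.png'); cv2.imwrite('pics/w26c.png',cv2.resize(a[0:240,100:420],(800,600),interpolation=cv2.INTER_CUBIC))
E
```

```text
t 30.82 p [ 0.3293 -0.3498  0.3197] q [ 0.17 -0.16  0.37  2.34  0.62  0.48 -0.46] F [-0.8 -0.9 -0.5] w 49.8
bed [  83.8 -155.5  249.1] z in bed [-0.002 -0.261 -0.965] y in bed [ 1.    -0.002 -0.001]
base [270.1  20.3]
top [268.4  18.1]
c1 [  83.5 -288.8]
c2 [ 173.8 -289.3]
c3 [209.5  41.9]
c4 [148.7  42.1]
```

View pics/w26c.png

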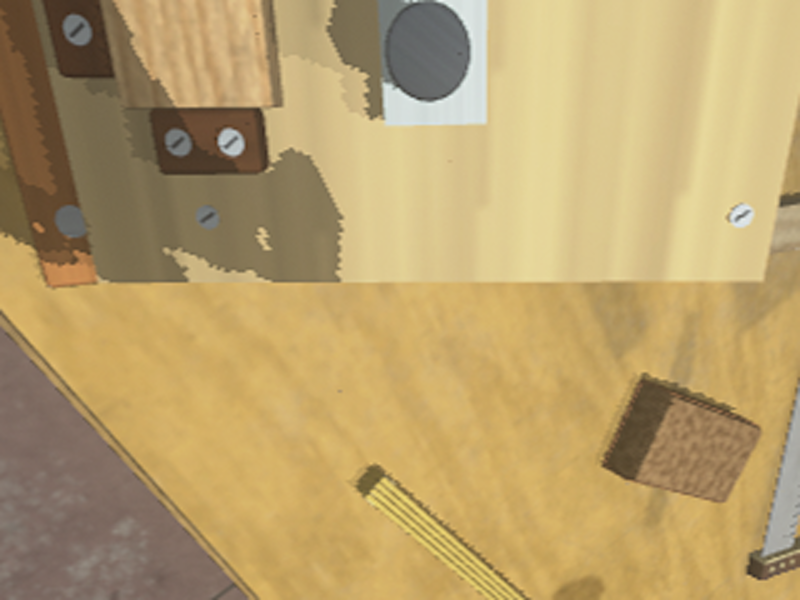

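Emit:
step_arm:
  commands: "0 0 0 0.03 0 -0.006 0.05;0 0 0 0.03 0 -0.006 0.05;0 0 0 0.03 -0.01 -0.006 0.05;0 0 0 0.03 -0.01 -0.006 0.05;0 0 0 0 0 0 0.05"

```text
t: 31.5
ee_pos: [0.3727, -0.2314, 0.3021]
ee_rot: [2.605, 0.228, 0.997]
contact_force: [-0.9, 0.0, 0.0]
width: 0.588
```

```bash
python3 - <<'E'
from kin import *
show(); s=snap('wrist','w27.png')
for n,b in dict(base=(75,-65,16),top=(75,-65,54),c1=(-25,80,20),c2=(25,80,20),c3=(25,-80,20),c4=(-25,-80,20)).items(): print(n,proj(s,bed(b)).round(1))
E
```

```text
t 31.5 p [ 0.3727 -0.2314  0.3021] q [ 0.09 -0.16  0.07  2.4   0.76  0.61 -0.92] F [-0.9  0.   0. ] w 50.2
bed [ 64.9 -29.9 239.8] z in bed [-0.001 -0.259 -0.966] y in bed [ 1.     0.004 -0.002]
base [291.5 169.8]
top [292.8 186.6]
c1 [160.3 -11.3]
c2 [228.1 -11. ]
c3 [241.6 185. ]
c4 [191.9 184.8]
```

View pics/w27.png

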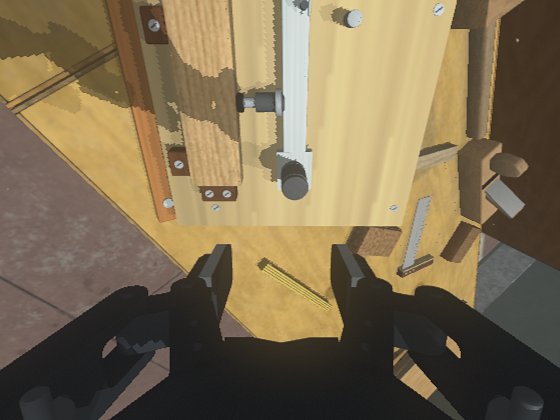

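```bash
python3 - <<'E'
from kin import *
a=cv2.imread('pics/w27.png'); cv2.imwrite('pics/w27c.png',cv2.resize(a[0:210,130:330],(571,600),interpolation=cv2.INTER_CUBIC))
# compare untouched items before/after in top view
x=cv2.imread('pics/top0.png').astype(int);y=cv2.imread('pics/t25.png').astype(int); d=np.abs(x-y).max(2)
for n,(u0,u1,v0,v1) in dict(off1=(168,222,158,192),pincers=(242,320,160,196),pencil=(114,150,235,288)).items(): print(n,(d[v0:v1,u0:u1]>30).sum())
E
```

```text
off1 0
pincers 0
pencil 303
```

View pics/w27c.png

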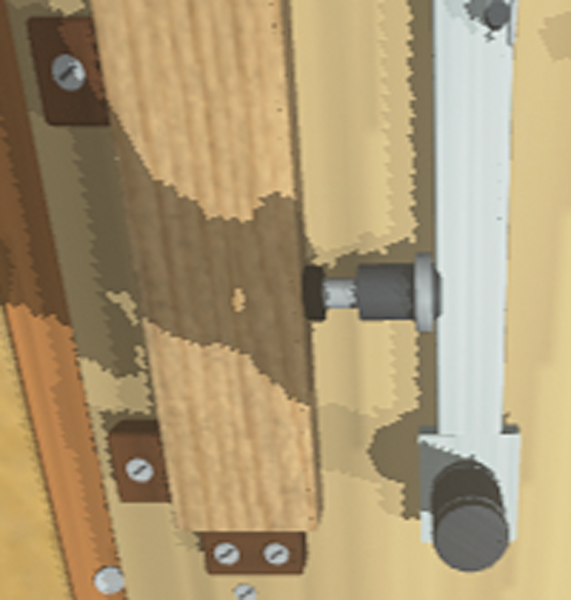

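```bash
python3 - <<'E'
from kin import *
snap('top','t28.png')
for f in ('top0','t28'):
    a=cv2.imread(f'pics/{f}.png')[235:290,110:155].astype(int); m=(a[:,:,2]>110)&(a[:,:,1]<70); v,u=np.nonzero(m); print(f,len(u),u.mean().round(2),v.mean().round(2))
show()
E
```

```text
top0 197 18.56 22.5
t28 257 20.73 27.25
t 31.6 p [ 0.3722 -0.2333  0.3027] q [ 0.09 -0.16  0.07  2.4   0.76  0.61 -0.92] F [-0.3  0.2  0.6] w 50.3
bed [ 65.5 -31.9 240.1] z in bed [-0.001 -0.26  -0.966] y in bed [ 1.     0.001 -0.002]
```

```bash
python3 - <<'E'
from h import *
im=[cv2.resize(cv2.imread(f'pics/{f}.png')[225:295,75:160],(390,321),interpolation=cv2.INTER_CUBIC) for f in ('top0','t28')]
cv2.imwrite('pics/pen.png',np.hstack(im))
E
```

```text
(no output)
```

View pics/pen.png

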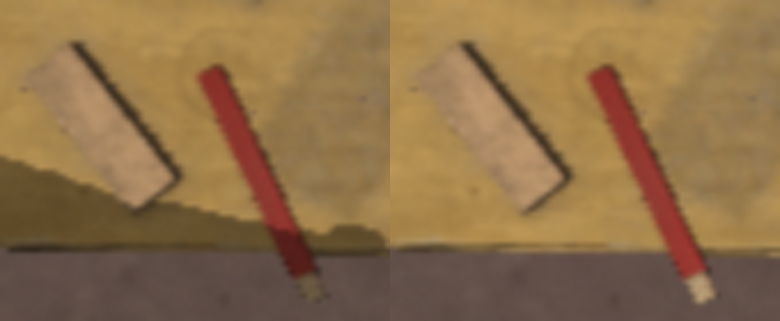

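The pencil hasn't moved; the difference was only the arm's shadow at the start. Everything checks out, so I'm handing in.

```bash
python3 -c "
from cell import *
print(sign_off())"
```

```text
the job is handed in; nothing more can be done
None
```

The cradle is loaded and clamped, and I handed the job in at about 31.6 s of the 56 s allowed.

**What I did**
- **Offcut:** I set the 160 mm offcut on the bed and pushed it against the end stop until I felt about 10 N. I then pushed it against the front stops until I felt about 5 N.
- **Pin and arm:** I took the pin from its parking hole, put it through the clamp eye and swung the arm over the locking hole. I pressed the pin in until it met about 29 N along its axis, with the knob base measured at 15.3 mm above the bed against a nominal 16 mm. Then I let go and moved the gripper clear.

**Last checks**
- **Clamping:** The last wrist picture shows the offcut touching the end stop and both front stops. The plunger is on its edge, and the pin is upright in the eye with the knob on the arm.
- **Other things:** The other offcut and the pincers look the same in the top view as at the start. A colour check on the pencil disagreed, but the pictures side by side show this was only the arm's shadow; it had not moved.

**What did not go to plan**
- **Reach:** Square to the bed, the tool could not quite reach the nest. I released the offcut about 11° off and it dropped flat before I pushed it home.
- **Measurement error:** The eye and the locking hole measured 1 to 1.5 mm off my fitted bed position. I allowed for that, and it was within the pin's lead-in.
- **Not read directly:** I could not read the plunger travel or the arm angle; I only judged them from the pictures.

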